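Press the inlay buttons into carved plaques at the bench press

TASK

Turn the knob of the press's back stop until its pointer stands on the long mark. Then, for every plaque waiting on the left of the bench: slide it under the press, header end first and squarely up against the stop, bring the lever fully down so that the ram seats the inlay button in its recess, and slide the plaque out to the right onto the cork mat. Leave the stop set, seat the buttons with the press and not with the fingers, and do not disturb the other things on the bench.

Things in the scene. Friction and masses are not known exactly. Their poses are not given: they have to be found in the camera images.
- press: Green C-frame bench press. Origin on the bench straight under the ram axis; x points away from the robot into the throat, y left, z up. Stands shifted and turned a little from start to start. Head: 66 mm wide, from 27 mm in front of the ram axis back, 170 to 270 mm high. Column 90 mm behind the axis. The base is flush with the bench: plaques slide freely under the ram.
- press_lever (a joint): Press lever, rad: 0 up (rest), 0.84 at its lower stop; sprung, comes back up by itself. Pivot along the press x axis, at x +15, y -30, z 215 mm of the press; the lever reaches to the right (-y), 0.42 rad above level at rest. It drives the ram 25 mm per rad; a button is home at about 0.76. Takes 5 to 15 N, pushed down at the grip.
- lever_grip (a point): Middle of the lever's black grip (a round bar, 26 mm thick, 78 mm long, along the lever), on its axis, 150 mm from the pivot. At rest 276 mm above the bench.
- knob_grip (a point): Centre of the back stop's knob, at the height to grip it: a black fluted upright knob, 40 mm across and 26 mm tall (34 to 60 mm above the bench), on a 26 mm high pinion box left of the ram. Its axis is vertical.
- stop_knob (a joint): Turn of that knob, rad, growing clockwise seen from above, free between -3.6 and 0.9; it stays where it is left (0.25 N m friction). Clockwise brings the stop towards the robot, 6 mm per radian. The pointer is on the mark at 0.
- stop_pointer (a point): Tip of the black pointer carried by the back stop, over the white scale between the knob and the column. It moves along the press x axis with the stop; at the start it stands 8 to 19 mm beyond the mark (+x).
- stop_mark (a point): The long black mark on the scale (the other scale lines are short, 4 mm apart). The pointer belongs on it.
- stop_face (a point): Middle of the front face (towards the robot) of the back stop: an aluminium bar, 190 mm long across the press, 18 mm high. With the pointer on the mark the face is 30 mm behind the ram axis, which brings the button of a plaque lying against it, and centred on the press, under the ram.
- plaque1: Carved wooden plaque, one of up to three alike (None if absent), lying flat: 200 mm long (x), 88 mm wide (y, too wide to grasp), 0.2 to 0.4 kg. Origin: centre of its underside. Field 22 mm thick; the header, the last 60 mm at +x, is 30 mm thick with a 42 mm square recess centred 70 mm from the origin (30 mm from the end). Waits with the header away from the robot.
- plaque2: Another plaque, like plaque1.
- plaque3: Another plaque, like plaque1.
- button1: Round dark inlay button of plaque1, 38 mm across, in the recess; origin at the centre of its top: 30 mm above the plaque's underside (level with the header) at the start, 23 mm when home. Needs 30 N and stays. The ram's foot enters the recess only if the button is centred within about 6 mm of the ram axis. Not for fingers.
- button2: The button of plaque2, like button1.
- button3: The button of plaque3, like button1.
- mat: Cork sheet let in flush with the bench on the right, 240 mm (x) by 320 mm (y); origin at its centre. Three plaques fit on it side by side, long sides together.
- mallet: Carver's mallet, 260 mm long, head 68 mm thick, lying at the back left (origin at the butt of its handle); bystander.
- chisel: Chisel, 240 mm long, lying near the robot; bystander.
- gouge: Gouge, 240 mm long, lying near the robot; bystander.
- glue_bottle: Yellow glue bottle, 170 mm tall, 64 mm across, standing beyond the right end of the mat; bystander.
- try_square: Try square lying near the robot on the left; bystander.
- offcut1: Wood offcut 110 x 45 x 30 mm lying at the back, behind the knob; bystander.
- offcut2: Wood offcut 80 x 60 x 22 mm at the back right; bystander.
- ram: Steel ram: 20 mm square upright bar with a round foot 28 mm across; origin at the centre of the foot's underside, 42 mm above the bench with the lever up.
Mind the look-alikes: they are no part of the job. What is shaped like the plaque3 but blue is not meant.

How it is judged:
By the outcome, as a careful person would: the job done as asked, in the order asked, and still so for the second after the job is handed in, with the robot touching nothing.
Of plaque1, plaque2, plaque3 only 2 to 3 are there at a start; the rules pass over those that are not, and their reading is None.
At some moment in a run one of plaque1, plaque2, plaque3 may be knocked a few centimetres aside while the robot is not near it.
Once in a run the grip may slacken for a moment while it holds something.
It also fails if it takes over 210 s, if anything falls off the work surface, if the arm or the gripper's body presses on something with over 40 N, if the wrist force passes 120 N, or if a joint passes its speed limit or range.

ROBOT

A 6-joint arm with a two-finger parallel gripper is mounted at the origin on the work surface. World frame = base frame: x ahead of the robot, y to its left, z up, the work surface at z = 0. Lengths are in m, angles in rad, forces in N, time in s.
With the tool pointing down it reaches from about 0.275 to 0.825 m from the base axis. Payload 5.2 kg.
Tool frame: the origin (TCP) lies at the very end of the fingers, on their centre line; the grasp point (between the pads) lies arm.grip_point_offset behind it (arm.grip_point_offset is the distance from the TCP to the grasp point, in m); z points along the fingers, y is the line along which they close (so a half turn about z gives the same grasp; the last joint's range is limited). The gripper opens to 93 mm and grips with 3 to 60 N. Pads are 15 mm wide; open, the fingers measure 128 mm over their backs; the gripper's body (75 mm by 188 mm) begins 65 mm behind the grasp point.
Start: joints at [1.001, 0.259, 1.535, -0, 1.348, -0.203], TCP at [0.197, 0.513, 0.219] pointing down, gripper open.
Joint ranges: [-3.14, 3.14], [-0.91, 2.08], [0.19, 2.58], [-1.22, 4.36], [0.22, 2.71], [-3.12, 3.12]. Speed limits (rad/s): [2.57, 2.57, 3.14, 3.14, 3.14, 3.14].

INTERFACE

Orientations are given as a unit quaternion [x, y, z, w].
In Python, from station import readout, optics, arm, look_for, regions_of gives the robot as it stands.
- The arm moves only by the tool send_rows, never from a script. Its argument "steps" is a list of rows, each an object with "delta_pos": the shift along the tool's x, y, z in mm, a list of three; "turn": the turn, a rotation vector about the tool's x, y, z in rad, a list of three; "claw": the closure, from 0 (fully open) to 1 (shut). A call has 1 to 20 rows; each row is the pose to reach, as a shift and turn from the pose commanded when the call began, along the tool's axes at that moment; what a row does not reach only later rows make up. A row lasts 1/10 s, in which the tool goes at most 50 mm and 8.59 degrees, less where a joint would pass 70% of its speed; a pose out of reach is approached as far as the arm can. A call with a gripper value outside its range is refused whole. The fingers move at their own pace and stop on an object; the grip force is fixed at half the most. Time passes only in rows, so rows that repeat a pose let the fingers close. It gives the time, the measured TCP pose, the force, the opening and the grip force at its end, in the units of the state.
- readout.sense(): the state, without advancing time (a new reading comes with each control period).
- optics.get_image(name): name is "scene" or "top"; returns (picture, depth): 480x640x3 uint8, red, green, blue; 480x640 float32, m along the optical axis (not along the pixel's ray), 0 where there is no reading.
- optics.camera_params(name): a dict with "fov_y" (degrees; the focal length in pixels is half the picture's height over the tangent of half this angle, whatever the lens; pixels are square), "cx", "cy" (the principal point, pixels), "R" (3x3) and "t" (3): a world point X has camera coordinates R X + t. Camera axes: x right, y down, z forward; pixel columns grow to the right and rows downward; lengths in m; the calibration is good to about 2 mm. A picture is of the moment at which its call begins. camera_params takes no time and is no camera call.
- arm.close_job(): hands the job in; it is judged then, once.
Trained networks look in the newest picture that a camera, given by its name, has taken for a name from the list of things; names that differ only in an ending like _2 or _b are one class to them, and where a whole thing is asked for, a point or a joint stands for the part that bears it (a point fixed in the world has none). Each returns a list of dicts, best first, with "confidence" (0 to 1); they miss things now and then, are a little off and sometimes report something else, mostly with a low value. They report only what shows in the picture. A call takes as long as a camera call. They do not tell look-alikes from the thing itself.
- look_for(name, camera): "rect" ([left, top, right, bottom] in pixels, round what is visible of it).
- regions_of(name, camera): "pixels" (480x640 bool, what is visible of it) and "rect" ([left, top, right, bottom] in pixels, round what is visible of it).
The state is a dict: "clock": time; "qpos": joint angles; "qd": joint speeds; "effort": joint torques, N m; "tcp_pos": TCP position; "ee_rot": TCP orientation; "wrist_force": force on the tool from outside, world axes, zero at the start; "torque": the same for the moment, N m; "finger_gap": finger opening in m; "gripper_force": force on a finger pad.
Only numpy, scipy, OpenCV 4.12 (cv2) and the standard library are available. Lean on these libraries where they do the work, as an engineer would, in place of code of your own. Each camera call takes 0.05 s, during which the arm holds its last target. There are 200 camera calls.

## Working session

There is one attempt and no reset: what is moved stays moved. The work goes in short steps, Python scripts to look and compute and a tool call to move; the robot and the scene stay as the last step left them, time stands still between calls to the robot, and variables do not carry over. Pictures are saved under pics/ and viewed, at most 14 in all, crops included, and the job is handed in when it is done.

Besides the shell and the picture viewer there is one more tool, called as name([rows], argument=value, ...), one row to a line, values as JSON. send_rows: Moves the arm, as the interface text tells. Its arguments: {"type":"object","properties":{"steps":{"type":"array"}},"required":["steps"]}

```bash
mkdir -p pics; ls; cat > h.py <<'E'
import numpy as np, cv2
from scipy.spatial.transform import Rotation as Ro
from station import readout, optics, arm, look_for, regions_of
def cam(n):
    p=optics.camera_params(n); f=240/np.tan(np.radians(p['fov_y'])/2)
    return f,p['cx'],p['cy'],np.array(p['R']),np.array(p['t'])
def xyz(n,d):
    f,cx,cy,R,t=cam(n); v,u=np.mgrid[0:480,0:640]
    P=np.stack([(u-cx)/f*d,(v-cy)/f*d,d],-1)
    return (P-t)@R
def ray(n,u,v,z):
    f,cx,cy,R,t=cam(n); d=R.T@np.array([(u-cx)/f,(v-cy)/f,1]); c=-R.T@t
    return c+d*(z-c[2])/d[2]
def proj(n,X):
    f,cx,cy,R,t=cam(n); c=R@np.asarray(X)+t
    return c[0]/c[2]*f+cx,c[1]/c[2]*f+cy
def shot(n,f=None):
    im,d=optics.get_image(n)
    if f: cv2.imwrite('pics/'+f,cv2.cvtColor(im,cv2.COLOR_RGB2BGR))
    return im,d
E
python3 - <<'E'
from h import *
for n in('top','scene'):
    shot(n,n+'1.png'); f,cx,cy,R,t=cam(n); print(n,f,cx,cy,-R.T@t,R)
s=readout.sense(); print(s); print(arm.grip_point_offset)
E
```

```text
pics
top 526.2368358020947 321.6350291282855 243.51362701042558 [ 0.23010732 -0.03477452  1.4284001 ] [[-0.00211668 -0.99999598  0.00188807]
 [-0.9822603   0.00172509 -0.18751462]
 [ 0.18751061 -0.00225148 -0.98226   ]]
scene 486.7595024264952 317.72329429109834 238.38767009218435 [ 1.11496633 -0.27371433  1.11781996] [[ 0.32930962  0.94421671 -0.00315988]
 [ 0.76393973 -0.26839917 -0.58682022]
 [-0.55493357  0.19083158 -0.80971108]]
{'clock': 0.1, 'qpos': array([ 1.00122261e+00,  2.59257642e-01,  1.53593442e+00, -2.09897657e-05,
        1.34797633e+00, -2.02807559e-01]), 'qd': array([ 0.00083578, -0.00134997, -0.00491646,  0.00152154,  0.00076996,
        0.00084197]), 'effort': array([ 9.10691106e-04, -4.38206542e+01, -2.84641385e+01,  7.21519603e-02,
        3.62627185e-02, -1.57984584e-05]), 'tcp_pos': array([0.19696141, 0.51302352, 0.21792328]), 'ee_rot': array([ 1.82354619e-01,  9.83232512e-01, -7.33697127e-04, -2.87280518e-04]), 'wrist_force': array([-0.2061563 ,  0.31114125,  0.34869415]), 'torque': array([ 0.05010567, -0.01274071, -0.02488434]), 'gripper_force': 0.0, 'finger_gap': 0.09352200759647597}
0.0188
```

View pics/top1.png

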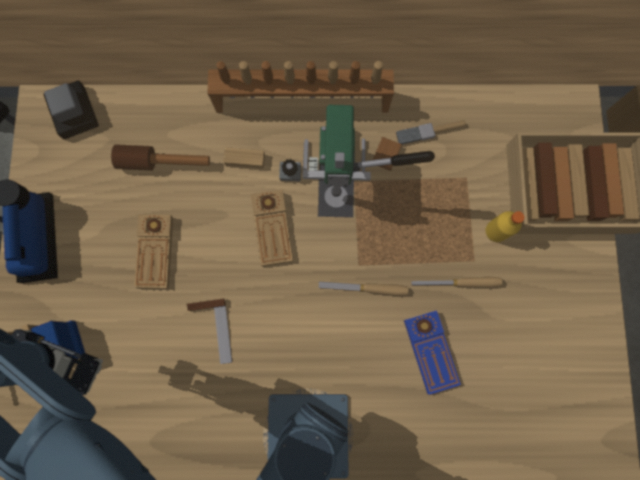

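View pics/scene1.png

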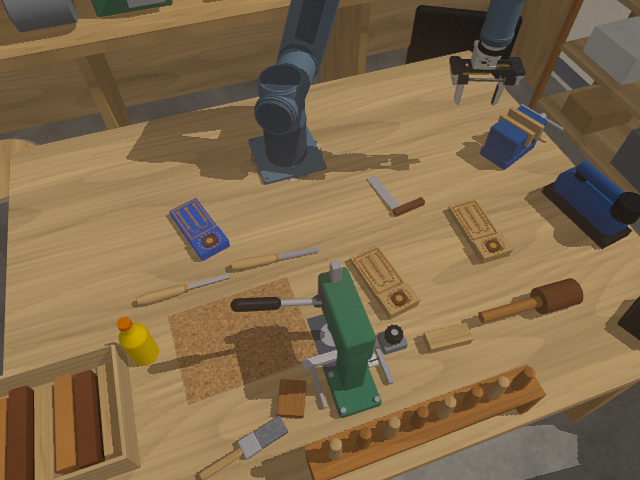

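The pictures show two wooden plaques, at top pixels (273,228) and (154,252). The blue look-alike is at (432,352) and stays put. The press is at (338,160) and the knob at (290,168).

```bash
python3 - <<'E'
from h import *
ims={}
T,dT=shot('top'); S,dS=shot('scene'); np.savez('s0.npz',T=T,dT=dT,S=S,dS=dS)
a=cv2.resize(T[130:225,250:378],(0,0),fx=6,fy=6,interpolation=cv2.INTER_CUBIC)[:570]
b=cv2.resize(S[310:410,300:420],(0,0),fx=6,fy=6,interpolation=cv2.INTER_CUBIC)
cv2.imwrite('pics/ct.png',a[...,::-1]);cv2.imwrite('pics/cs.png',b[...,::-1])
for n in ['plaque1','button1','press','knob_grip','stop_pointer','stop_mark','stop_face','ram','lever_grip','mat']:
  for c in('top','scene'):
    P=xyz(c,dT if c=='top' else dS)
    for r in regions_of(n,c)[:4]:
        m=r['pixels']; 
        if m.sum()<1: continue
        q=P[m]; print(n,c,round(r['confidence'],2),[round(float(x)) for x in r['rect']],m.sum(),np.round(np.median(q,0),4),'rect',np.round(cv2.minAreaRect(q[:,:2].astype(np.float32)*1000)[0],1),np.round(cv2.minAreaRect(q[:,:2].astype(np.float32)*1000)[1:][0]),round(cv2.minAreaRect(q[:,:2].astype(np.float32)*1000)[2],1))
E
```

```text
plaque1 top 0.83 [134, 213, 170, 290] 2577 [0.4782 0.4181 0.024 ] rect [346.8 263.5] [606. 209.] 49.6
plaque1 top 0.62 [263, 196, 276, 210] 135 [0.6107 0.1093 0.0314] rect [432.6  33. ] [426.  36.] 23.3
plaque1 top 0.61 [405, 313, 459, 395] 2779 [ 0.2089 -0.3245  0.0247] rect [ 177.4 -220.3] [205. 326.] 16.3
plaque1 scene 0.78 [445, 200, 512, 263] 2168 [0.4924 0.4188 0.0247] rect [787.  153.1] [ 199. 1058.] 48.2
plaque1 scene 0.69 [349, 245, 420, 318] 2520 [0.5578 0.1    0.0245] rect [796.9 -18.7] [183. 795.] 64.2
plaque1 scene 0.65 [169, 200, 228, 260] 1889 [ 0.225  -0.3202  0.024 ] rect [ 608.5 -274.2] [1006.  116.] 6.6
button1 top 0.5 [262, 196, 279, 209] 147 [0.6101 0.1094 0.0311] rect [432.8  32.5] [426.  37.] 23.3
button1 top 0.5 [414, 319, 432, 332] 164 [ 0.2771 -0.3052  0.0312] rect [ 277.3 -304.5] [36. 34.] 89.1
button1 top 0.36 [301, 138, 372, 178] 514 [ 0.7041 -0.0255  0.0185] rect [522.6 -94.9] [571. 188.] 5.4
button1 scene 0.61 [483, 241, 503, 253] 155 [0.5516 0.4217 0.0314] rect [815.8  80.1] [ 40. 926.] 37.8
button1 scene 0.55 [392, 293, 408, 309] 190 [0.6137 0.1146 0.
[... 2532 characters left out ...]
0.6543 -0.2265  0.2816] rect [ 855.6 -272.4] [170. 490.] 70.5
lever_grip scene 0.62 [229, 260, 406, 419] 9007 [ 0.7274 -0.0898  0.1839] rect [ 755.8 -164.9] [329. 675.] 47.1
lever_grip scene 0.46 [301, 343, 392, 406] 835 [ 0.7136 -0.1213  0.0175] rect [ 911.5 -116.7] [209. 469.] 76.4
lever_grip scene 0.45 [448, 196, 510, 262] 2167 [0.4935 0.4179 0.0247] rect [792.4 149.9] [ 202. 1045.] 48.2
mat top 0.95 [352, 178, 475, 268] 9840 [ 0.5634 -0.2906  0.0023] rect [ 454.4 -268.5] [364. 536.] 78.0
mat top 0.44 [300, 140, 372, 182] 576 [ 0.7024 -0.0311  0.0183] rect [524.2 -97.3] [571. 190.] 6.2
mat scene 0.96 [167, 278, 319, 406] 10822 [ 0.5851 -0.3049  0.0017] rect [ 779.6 -281.6] [671. 321.] 1.9
```

View pics/ct.png

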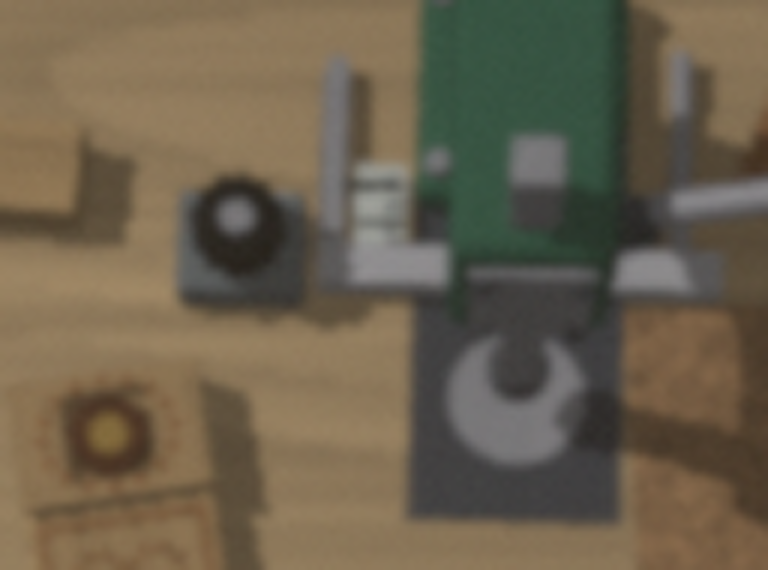

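View pics/cs.png

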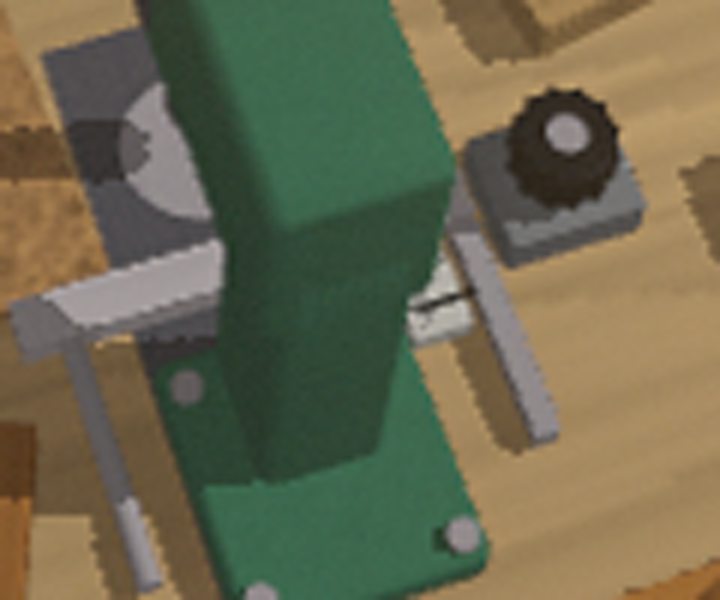

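```bash
cat >> h.py <<'E'
def cloud(T=None):
    out=[]
    for n in('top','scene'):
        im,d=shot(n) if T is None else (T[n[0].upper()],T['d'+n[0].upper()])
        P=xyz(n,d); ok=d>0.1
        out.append((P[ok],im[ok].astype(int)))
    return out
def sel(c,lo,hi):
    P=c[0]; m=np.all((P>lo)&(P<hi),1); return P[m],c[1][m]
def clean(Q):
    g=np.zeros((700,1100),np.uint8); ij=np.round(Q[:,:2]*500+[200,500]).astype(int); g[np.clip(ij[:,0],0,699),np.clip(ij[:,1],0,1099)]=1
    g=cv2.dilate(g,np.ones((3,3))); k,l=cv2.connectedComponents(g); L=l[np.clip(ij[:,0],0,699),np.clip(ij[:,1],0,1099)]
    return Q[L==np.bincount(L[L>0]).argmax()]
def rect(Q):
    (c,s,a)=cv2.minAreaRect((clean(Q)[:,:2]*1000).astype(np.float32)); return np.round(c,1),np.round(s,1),round(a,2)
E
python3 - <<'E'
from h import *
C=cloud(np.load('s0.npz'))
B={'plaqueA':((.40,.03,.012),(.68,.19,.036)),'plaqueB':((.36,.34,.012),(.60,.5,.036)),'bar':((.60,-.25,.013),(.71,.05,.022)),
'headtop':((.55,-.2,.255),(.9,.05,.285)),'knob':((.6,.02,.05),(.72,.12,.07)),'box':((.6,.0,.02),(.72,.12,.03)),'chisel':((.33,-.22,.008),(.45,0.02,.04)),'gouge':((.33,-.5,.008),(.45,-.23,.04)),'square':((.2,.2,.006),(.44,.34,.04)),'bottle':((.4,-.62,.03),(.62,-.42,.2)),'off1':((.68,.1,.015),(.8,.24,.04)),'ramtop':((.55,-.12,.285),(.7,-.03,.34)),'blue':((.05,-.5,.012),(.35,-.2,.036)),'grip':((.55,-.32,.24),(.75,-.17,.32))}
for k,(lo,hi) in B.items():
  for c,n in zip(C,'TS'):
    Q,_=sel(c,lo,hi)
    if len(Q)>20:
        q=clean(Q); print(k,n,len(q),*rect(Q),'x',np.round([q[:,0].min(),q[:,0].max()],3),'y',np.round([q[:,1].min(),q[:,1].max()],3),'z',np.round(np.percentile(q[:,2],[5,50,95]),4))
for c,n in zip(C,'TS'):
    P,I=c; m=(P[:,2]<.012)&(P[:,2]>-.01)&(P[:,0]>.5)&(P[:,0]<.66)&(P[:,1]>-.16)&(P[:,1]<0)
    g=(np.ptp(I,axis=1)<25)&m; print('plate',n,g.sum(),rect(P[g]))
for nm,cx,cy,z in [('disc c',515,398,0),('disc L',445,398,0),('disc R',585,398,0),('disc B',515,466,0),('barfrontL',345,282,.018),('barfrontR',440,285,.018),('barfrontRR',690,287,.018),('scaleline',375,185,.01),('line2',375,228,.01),('scaleT',380,165,.01),('scaleB',380,245,.01),('plateBL',410,517,0),('plateBR',617,520,0),('plateTL',415,310,0),('plateTR',622,310,0),('knobc',237,215,.06),('boxBL',180,300,.026)]:
    print(nm,np.round(ray('top',250+(cx+.5)/6-.5,130+(cy+.5)/6-.5,z),4))
E
```

```text
plaqueA T 2318 [544.1  99.7] [202.3  88.5] 8.82 x [0.44  0.649] y [0.042 0.156] z [0.0186 0.0245 0.0331]
plaqueA S 2364 [544.5 103. ] [202.8  91.4] 8.99 x [0.441 0.651] y [0.045 0.161] z [0.0186 0.0247 0.033 ]
plaqueB T 2448 [479.9 420.3] [ 91.3 200.9] 89.35 x [0.379 0.581] y [0.374 0.467] z [0.0177 0.0241 0.0326]
plaqueB S 1969 [480.6 424.5] [ 93.4 205. ] 89.29 x [0.378 0.583] y [0.377 0.47 ] z [0.0172 0.0251 0.0336]
bar T 130 [695.8   1.3] [26.3 93.7] 5.92 x [0.68  0.709] y [-0.045  0.047] z [0.0143 0.0188 0.0215]
bar S 282 [ 697.5 -126.4] [87.3 25.8] 87.92 x [0.683 0.709] y [-0.17  -0.082] z [0.0142 0.0194 0.0216]
headtop T 1893 [697.2 -78.7] [ 65.8 176.5] 89.43 x [0.609 0.785] y [-0.112 -0.046] z [0.2628 0.2704 0.2747]
headtop S 2639 [703.5 -77. ] [ 69.5 171.9] 88.14 x [0.617 0.79 ] y [-0.111 -0.04 ] z [0.2627 0.2705 0.2734]
knob T 167 [701.8  52.5] [41.9 35.3] 87.04 x [0.684 0.72 ] y [0.031 0.073] z [0.0536 0.0609 0.0658]
knob S 204 [703.   54.3] [41.3 33.5] 89.65 x [0.686 0.72 ] y [0.034 0.075] z [0.0547 0.0608 0.0641]
box T 136 [699.3  51.1] [38. 59.] 0.92 x [0.68  0.719] y [0
[... 1813 characters left out ...]
.3062]
plate T 905 (array([619.3, -77.3]), array([98.3, 81.2]), 89.35)
plate S 540 (array([618.5, -99.8]), array([45.4, 83.3]), 89.06)
disc c [ 0.639  -0.0771  0.    ]
disc L [ 0.639  -0.0443  0.    ]
disc R [ 0.6389 -0.1099  0.    ]
disc B [ 0.6061 -0.0769  0.    ]
barfrontL [0.69   0.0023 0.018 ]
barfrontR [ 0.6884 -0.042   0.018 ]
barfrontRR [ 0.6873 -0.1585  0.018 ]
scaleline [ 0.7403 -0.0115  0.01  ]
line2 [ 0.719  -0.0115  0.01  ]
scaleT [ 0.7502 -0.0139  0.01  ]
scaleB [ 0.7107 -0.0139  0.01  ]
plateBL [ 0.5817 -0.0278  0.    ]
plateBR [ 0.5801 -0.1241  0.    ]
plateTL [ 0.682  -0.0303  0.    ]
plateTR [ 0.6819 -0.1278  0.    ]
knobc [0.7081 0.0503 0.06  ]
boxBL [0.6788 0.0784 0.026 ]
```

Reading of the crops: the ram disc is at top px (336,196). The stop bar's front is at row ~177, about 49 mm behind the ram axis where 30 is wanted, and the pointer sits about 19–20 mm past the mark. The wooden plaques at (273,228) and (154,252) fit the description. The third plaque shape, at (432,352), is blue and so not meant.

First move: the knob.

```bash
cat >> h.py <<'E'
def goto(p,phi=None,s=None):
    "delta for world TCP p, tool y heading phi (deg), tool pointing down"
    s=s or readout.sense(); R=Ro.from_quat(s['ee_rot'])
    d=R.inv().apply(np.array(p)-s['tcp_pos'])*1000
    tv=np.zeros(3)
    if phi is not None:
        f=np.radians(phi); y=np.array([np.cos(f),np.sin(f),0]); z=np.array([0,0,-1.]); x=np.cross(y,z)
        tv=(R.inv()*Ro.from_matrix(np.stack([x,y,z],1))).as_rotvec()
    return np.round(d,1),np.round(tv,3)
def stat():
    s=readout.sense(); y=Ro.from_quat(s['ee_rot']).apply([0,1,0])
    print(round(s['clock'],2),np.round(s['tcp_pos'],4),'phi',round(np.degrees(np.arctan2(y[1],y[0])),1),'F',np.round(s['wrist_force'],1),'gap',round(s['finger_gap'],4),round(s['gripper_force'],1),'q',np.round(s['qpos'],2)); return s
E
python3 - <<'E'
from h import *
print(goto((.705,.053,.2),33))
E
```

```text
(array([-639.1, -247.7,   18.7]), array([0.   , 0.   , 0.628]))
```

send_rows([
  {"delta_pos": [-200, -78, 10], "turn": [0, 0, 0.2], "claw": 0.33},
  {"delta_pos": [-400, -155, 15], "turn": [0, 0, 0.4], "claw": 0.33},
  {"delta_pos": [-639, -248, 18], "turn": [0, 0, 0.628], "claw": 0.33},
  {"delta_pos": [-639, -248, 18], "turn": [0, 0, 0.628], "claw": 0.33},
  {"delta_pos": [-639, -248, 18], "turn": [0, 0, 0.628], "claw": 0.33},
  {"delta_pos": [-639, -248, 18], "turn": [0, 0, 0.628], "claw": 0.33},
  {"delta_pos": [-639, -248, 18], "turn": [0, 0, 0.628], "claw": 0.33},
  {"delta_pos": [-639, -248, 18], "turn": [0, 0, 0.628], "claw": 0.33},
  {"delta_pos": [-639, -248, 18], "turn": [0, 0, 0.628], "claw": 0.33},
  {"delta_pos": [-639, -248, 18], "turn": [0, 0, 0.628], "claw": 0.33},
  {"delta_pos": [-639, -248, 18], "turn": [0, 0, 0.628], "claw": 0.33},
  {"delta_pos": [-639, -248, 18], "turn": [0, 0, 0.628], "claw": 0.33},
  {"delta_pos": [-639, -248, 18], "turn": [0, 0, 0.628], "claw": 0.33},
  {"delta_pos": [-639, -248, 18], "turn": [0, 0, 0.628], "claw": 0.33},
  {"delta_pos": [-639, -248, 18], "turn": [0, 0, 0.628], "claw": 0.33},
  {"delta_pos": [-639, -248, 18], "turn": [0, 0, 0.628], "claw": 0.33},
  {"delta_pos": [-639, -248, 18], "turn": [0, 0, 0.628], "claw": 0.33},
  {"delta_pos": [-639, -248, 18], "turn": [0, 0, 0.628], "claw": 0.33},
  {"delta_pos": [-639, -248, 18], "turn": [0, 0, 0.628], "claw": 0.33},
])

```text
clock: 3.1
tcp_pos: [0.7042, 0.0541, 0.2014]
ee_rot: [0.476, 0.879, 0.0, 0.0]
wrist_force: [0.5, 0.5, -0.2]
finger_gap: 0.0622
gripper_force: 0.0
```

```bash
python3 - <<'E'
from h import *
s=stat(); print(goto((.705,.053,.032),33))
E
```

```text
3.1 [0.7042 0.0541 0.2014] phi 33.1 F [ 0.5  0.5 -0.2] gap 0.0622 0.0 q [-0.08  0.55  1.13  0.    1.46 -0.66]
(array([ -1.3,  -0. , 169.4]), array([0.001, 0.   , 0.002]))
```

send_rows([
  {"delta_pos": [-1, 0, 50], "turn": [0, 0, 0], "claw": 0.33},
  {"delta_pos": [-1, 0, 100], "turn": [0, 0, 0], "claw": 0.33},
  {"delta_pos": [-1, 0, 125], "turn": [0, 0, 0], "claw": 0.33},
  {"delta_pos": [-1, 0, 145], "turn": [0, 0, 0], "claw": 0.33},
  {"delta_pos": [-1, 0, 160], "turn": [0, 0, 0], "claw": 0.33},
  {"delta_pos": [-1, 0, 168], "turn": [0, 0, 0], "claw": 0.33},
  {"delta_pos": [-1, 0, 168], "turn": [0, 0, 0], "claw": 0.33},
])

```text
clock: 3.8
tcp_pos: [0.7048, 0.0523, 0.032]
ee_rot: [0.477, 0.879, -0.0, -0.001]
wrist_force: [-0.4, 1.1, 0.7]
finger_gap: 0.0625
gripper_force: 0.0
```

send_rows([
  {"delta_pos": [0, 0, 0], "turn": [0, 0, 0], "claw": 0.8},
  {"delta_pos": [0, 0, 0], "turn": [0, 0, 0], "claw": 0.8},
  {"delta_pos": [0, 0, 0], "turn": [0, 0, 0], "claw": 0.8},
  {"delta_pos": [0, 0, 0], "turn": [0, 0, 0], "claw": 0.8},
  {"delta_pos": [0, 0, 0], "turn": [0, 0, 0], "claw": 0.8},
])

```text
clock: 4.3
tcp_pos: [0.707, 0.0524, 0.034]
ee_rot: [0.477, 0.879, 0.001, 0.002]
wrist_force: [3.9, 3.0, 2.6]
finger_gap: 0.0395
gripper_force: 30.0
```

```bash
python3 - <<'E'
from h import *
stat()
E
```

```text
4.3 [0.707  0.0524 0.034 ] phi 33.0 F [3.9 3.  2.6] gap 0.0395 30.0 q [-0.08  0.69  1.32  0.    1.13 -0.66]
```

send_rows([
  {"delta_pos": [0, 2, 0], "turn": [0, 0, 0.1], "claw": 0.8},
  {"delta_pos": [0, 2, 0], "turn": [0, 0, 0.2], "claw": 0.8},
  {"delta_pos": [0, 2, 0], "turn": [0, 0, 0.3], "claw": 0.8},
  {"delta_pos": [0, 2, 0], "turn": [0, 0, 0.4], "claw": 0.8},
  {"delta_pos": [0, 2, 0], "turn": [0, 0, 0.5], "claw": 0.8},
  {"delta_pos": [0, 2, 0], "turn": [0, 0, 0.6], "claw": 0.8},
  {"delta_pos": [0, 2, 0], "turn": [0, 0, 0.7], "claw": 0.8},
  {"delta_pos": [0, 2, 0], "turn": [0, 0, 0.8], "claw": 0.8},
  {"delta_pos": [0, 2, 0], "turn": [0, 0, 0.9], "claw": 0.8},
  {"delta_pos": [0, 2, 0], "turn": [0, 0, 1.0], "claw": 0.8},
  {"delta_pos": [0, 2, 0], "turn": [0, 0, 1.1], "claw": 0.8},
  {"delta_pos": [0, 2, 0], "turn": [0, 0, 1.15], "claw": 0.8},
  {"delta_pos": [0, 2, 0], "turn": [0, 0, 1.15], "claw": 0.8},
])

```text
clock: 5.6
tcp_pos: [0.7077, 0.0525, 0.034]
ee_rot: [0.878, 0.478, 0.001, 0.001]
wrist_force: [0.7, -1.2, 6.5]
finger_gap: 0.0399
gripper_force: 30.0
```

```bash
python3 - <<'E'
from h import *
stat()
E
```

```text
5.6 [0.7077 0.0525 0.034 ] phi -32.9 F [ 0.7 -1.2  6.5] gap 0.0399 30.0 q [-0.08  0.69  1.32 -0.    1.13  0.49]
```

send_rows([
  {"delta_pos": [0, 0, 0], "turn": [0, 0, 0], "claw": 0.33},
  {"delta_pos": [0, 0, 0], "turn": [0, 0, 0], "claw": 0.33},
  {"delta_pos": [0, 0, 0], "turn": [0, 0, 0], "claw": 0.33},
  {"delta_pos": [0, 0, 0], "turn": [0, 0, 0], "claw": 0.33},
  {"delta_pos": [0, 0, 0], "turn": [0, 0, -0.15], "claw": 0.33},
  {"delta_pos": [0, 0, 0], "turn": [0, 0, -0.3], "claw": 0.33},
  {"delta_pos": [0, 0, 0], "turn": [0, 0, -0.45], "claw": 0.33},
  {"delta_pos": [0, 0, 0], "turn": [0, 0, -0.6], "claw": 0.33},
  {"delta_pos": [0, 0, 0], "turn": [0, 0, -0.75], "claw": 0.33},
  {"delta_pos": [0, 0, 0], "turn": [0, 0, -0.9], "claw": 0.33},
  {"delta_pos": [0, 0, 0], "turn": [0, 0, -1.05], "claw": 0.33},
  {"delta_pos": [0, 0, 0], "turn": [0, 0, -1.15], "claw": 0.33},
  {"delta_pos": [0, 0, 0], "turn": [0, 0, -1.15], "claw": 0.33},
  {"delta_pos": [0, 0, 0], "turn": [0, 0, -1.15], "claw": 0.8},
  {"delta_pos": [0, 0, 0], "turn": [0, 0, -1.15], "claw": 0.8},
  {"delta_pos": [0, 0, 0], "turn": [0, 0, -1.15], "claw": 0.8},
  {"delta_pos": [0, 0, 0], "turn": [0, 0, -1.15], "claw": 0.8},
  {"delta_pos": [0, 0, 0], "turn": [0, 0, -1.15], "claw": 0.8},
])

```text
clock: 7.4
tcp_pos: [0.7068, 0.0529, 0.0327]
ee_rot: [0.477, 0.879, -0.0, -0.0]
wrist_force: [-0.8, -1.3, 0.9]
finger_gap: 0.0397
gripper_force: 30.0
```

send_rows([
  {"delta_pos": [0, 0, 0], "turn": [0, 0, 0.1], "claw": 0.8},
  {"delta_pos": [0, 0, 0], "turn": [0, 0, 0.2], "claw": 0.8},
  {"delta_pos": [0, 0, 0], "turn": [0, 0, 0.3], "claw": 0.8},
  {"delta_pos": [0, 0, 0], "turn": [0, 0, 0.4], "claw": 0.8},
  {"delta_pos": [0, 0, 0], "turn": [0, 0, 0.5], "claw": 0.8},
  {"delta_pos": [0, 0, 0], "turn": [0, 0, 0.6], "claw": 0.8},
  {"delta_pos": [0, 0, 0], "turn": [0, 0, 0.7], "claw": 0.8},
  {"delta_pos": [0, 0, 0], "turn": [0, 0, 0.8], "claw": 0.8},
  {"delta_pos": [0, 0, 0], "turn": [0, 0, 0.9], "claw": 0.8},
  {"delta_pos": [0, 0, 0], "turn": [0, 0, 1.0], "claw": 0.8},
  {"delta_pos": [0, 0, 0], "turn": [0, 0, 1.1], "claw": 0.8},
  {"delta_pos": [0, 0, 0], "turn": [0, 0, 1.15], "claw": 0.8},
  {"delta_pos": [0, 0, 0], "turn": [0, 0, 1.15], "claw": 0.8},
])

```text
clock: 8.7
tcp_pos: [0.7079, 0.0529, 0.0327]
ee_rot: [0.878, 0.478, 0.001, 0.001]
wrist_force: [2.3, -1.1, -1.8]
finger_gap: 0.0395
gripper_force: 30.0
```

```bash
python3 - <<'E'
from h import *
stat()
T,dT=shot('top'); S,dS=shot('scene'); np.savez('s1.npz',T=T,dT=dT,S=S,dS=dS)
a=cv2.resize(T[130:225,270:378],(0,0),fx=4,fy=4,interpolation=cv2.INTER_CUBIC)
b=cv2.resize(S[310:405,340:420],(0,0),fx=4,fy=4,interpolation=cv2.INTER_CUBIC)
cv2.imwrite('pics/k2.png',np.hstack([a,b])[...,::-1])
C=cloud(dict(T=T,dT=dT,S=S,dS=dS))
for c,n in zip(C,'TS'): print(n,rect(sel(c,(.60,-.25,.013),(.71,-.11,.022))[0]))
E
```

```text
8.7 [0.7079 0.0529 0.0327] phi -32.9 F [ 2.3 -1.1 -1.8] gap 0.0395 30.0 q [-0.08  0.69  1.32 -0.    1.13  0.49]
T (array([ 689.8, -147.2]), array([53.2, 39.8]), 88.51)
S (array([ 689.9, -139.9]), array([59.6, 39.7]), 89.87)
```

View pics/k2.png

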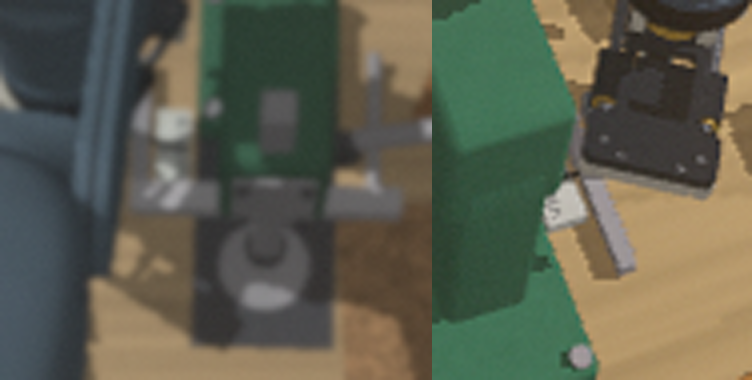

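The bar has moved towards the robot. The pointer is hidden by the arm, so I'll compare the bar face between the pictures.

```bash
python3 - <<'E'
from h import *
for f in('s0.npz','s1.npz'):
    z=np.load(f)
    for c,n in zip(cloud(z),'TS'):
        Q,I=sel(c,(.62,-.165,.0125),(.76,-.125,.0215)); x=np.sort(Q[:,0]); print(f,n,len(Q),np.round(x[:6],4),np.round(np.percentile(x,[3,10,25]),4))
    # luminance profile along column in top at y~-.14
    T=z['T'].mean(2); u=int(proj('top',(.68,-.14,.018))[0]); 
    print([ (v,int(T[v,u-4:u+5].mean()),round(ray('top',u,v,.018)[0],4)) for v in range(170,190)])
E
```

```text
s0.npz T 101 [0.6835 0.6838 0.6842 0.6843 0.6843 0.6846] [0.6843 0.6853 0.6905]
s0.npz S 203 [0.6834 0.6835 0.6847 0.6851 0.6854 0.6855] [0.6857 0.69   0.6963]
[(170, 56, np.float64(0.709)), (171, 83, np.float64(0.7061)), (172, 115, np.float64(0.7031)), (173, 132, np.float64(0.7002)), (174, 137, np.float64(0.6973)), (175, 137, np.float64(0.6944)), (176, 135, np.float64(0.6914)), (177, 125, np.float64(0.6885)), (178, 99, np.float64(0.6856)), (179, 78, np.float64(0.6827)), (180, 72, np.float64(0.6798)), (181, 75, np.float64(0.6769)), (182, 83, np.float64(0.674)), (183, 87, np.float64(0.6711)), (184, 89, np.float64(0.6682)), (185, 92, np.float64(0.6653)), (186, 94, np.float64(0.6624)), (187, 95, np.float64(0.6595)), (188, 95, np.float64(0.6566)), (189, 94, np.float64(0.6537))]
s1.npz T 130 [0.6695 0.6698 0.6703 0.6704 0.6705 0.6707] [0.6704 0.6732 0.6764]
s1.npz S 224 [0.67   0.6701 0.6708 0.6709 0.671  0.6712] [0.6715 0.676  0.6833]
[(170, 59, np.float64(0.709)), (171, 72, np.float64(0.7061)), (172, 95, np.float64(0.7031)), (173, 121, np.float64(0.7002)), (174, 136, np.float64(0.6973)), (175, 137, np.float64(0.6944)), (176, 126, np.float64(0.6914)), (177, 110, np.float64(0.6885)), (178, 103, np.float64(0.6856)), (179, 101, np.float64(0.6827)), (180, 100, np.float64(0.6798)), (181, 100, np.float64(0.6769)), (182, 96, np.float64(0.674)), (183, 87, np.float64(0.6711)), (184, 79, np.float64(0.6682)), (185, 73, np.float64(0.6653)), (186, 71, np.float64(0.6624)), (187, 72, np.float64(0.6595)), (188, 71, np.float64(0.6566)), (189, 70, np.float64(0.6537))]
```

send_rows([
  {"delta_pos": [0, 0, 0], "turn": [0, 0, 0], "claw": 0.33},
  {"delta_pos": [0, 0, 0], "turn": [0, 0, 0], "claw": 0.33},
  {"delta_pos": [0, 0, 0], "turn": [0, 0, 0], "claw": 0.33},
  {"delta_pos": [0, 0, 0], "turn": [0, 0, 0], "claw": 0.33},
  {"delta_pos": [0, 0, 0], "turn": [0, 0, -0.15], "claw": 0.33},
  {"delta_pos": [0, 0, 0], "turn": [0, 0, -0.3], "claw": 0.33},
  {"delta_pos": [0, 0, 0], "turn": [0, 0, -0.45], "claw": 0.33},
  {"delta_pos": [0, 0, 0], "turn": [0, 0, -0.6], "claw": 0.33},
  {"delta_pos": [0, 0, 0], "turn": [0, 0, -0.6], "claw": 0.33},
  {"delta_pos": [0, 0, 0], "turn": [0, 0, -0.6], "claw": 0.8},
  {"delta_pos": [0, 0, 0], "turn": [0, 0, -0.6], "claw": 0.8},
  {"delta_pos": [0, 0, 0], "turn": [0, 0, -0.6], "claw": 0.8},
  {"delta_pos": [0, 0, 0], "turn": [0, 0, -0.6], "claw": 0.8},
  {"delta_pos": [0, 0, 0], "turn": [0, 0, -0.6], "claw": 0.8},
  {"delta_pos": [0, 0, 0], "turn": [0, 0, -0.5], "claw": 0.8},
  {"delta_pos": [0, 0, 0], "turn": [0, 0, -0.4], "claw": 0.8},
  {"delta_pos": [0, 0, 0], "turn": [0, 0, -0.3], "claw": 0.8},
  {"delta_pos": [0, 0, 0], "turn": [0, 0, -0.2], "claw": 0.8},
  {"delta_pos": [0, 0, 0], "turn": [0, 0, -0.1], "claw": 0.8},
  {"delta_pos": [0, 0, 0], "turn": [0, 0, -0.1], "claw": 0.8},
])

```text
clock: 10.8
tcp_pos: [0.7078, 0.0529, 0.0327]
ee_rot: [0.854, 0.521, 0.001, 0.0]
wrist_force: [4.8, -1.2, -2.0]
finger_gap: 0.0395
gripper_force: 30.0
```

send_rows([
  {"delta_pos": [0, 0, 0], "turn": [0, 0, 0], "claw": 0.33},
  {"delta_pos": [0, 0, 0], "turn": [0, 0, 0], "claw": 0.33},
  {"delta_pos": [0, 0, 0], "turn": [0, 0, 0], "claw": 0.33},
  {"delta_pos": [0, 0, 0], "turn": [0, 0, 0], "claw": 0.33},
  {"delta_pos": [0, 0, -50], "turn": [0, 0, 0], "claw": 0.33},
  {"delta_pos": [0, 0, -100], "turn": [0, 0, 0], "claw": 0.33},
  {"delta_pos": [0, 0, -150], "turn": [0, 0, 0], "claw": 0.33},
  {"delta_pos": [0, 0, -150], "turn": [0, 0, 0], "claw": 0.33},
])

```text
clock: 11.6
tcp_pos: [0.7113, 0.0528, 0.1926]
ee_rot: [0.853, 0.522, 0.006, 0.005]
wrist_force: [0.2, 0.1, 0.5]
finger_gap: 0.0623
gripper_force: 0.0
```

```bash
python3 - <<'E'
from h import *
stat(); print(goto((.5,.3,.2),-20))
E
```

```text
11.6 [0.7113 0.0528 0.1926] phi -27.1 F [0.2 0.1 0.5] gap 0.0623 0.0 q [-0.08  0.56  1.14  0.    1.43  0.39]
(array([ 123.7, -300.6,  -11. ]), array([ 0.015, -0.005, -0.124]))
```

send_rows([
  {"delta_pos": [18, -45, -10], "turn": [0, 0, 0], "claw": 0.33},
  {"delta_pos": [36, -90, -10], "turn": [0, 0, 0], "claw": 0.33},
  {"delta_pos": [54, -135, -10], "turn": [0, 0, -0.12], "claw": 0.33},
  {"delta_pos": [72, -180, -10], "turn": [0, 0, -0.12], "claw": 0.33},
  {"delta_pos": [124, -300, -10], "turn": [0, 0, -0.12], "claw": 0.33},
  {"delta_pos": [124, -300, -10], "turn": [0, 0, -0.12], "claw": 0.33},
  {"delta_pos": [124, -300, -10], "turn": [0, 0, -0.12], "claw": 0.33},
  {"delta_pos": [124, -300, -10], "turn": [0, 0, -0.12], "claw": 0.33},
])

```text
clock: 12.4
tcp_pos: [0.4933, 0.3033, 0.1926]
ee_rot: [0.819, 0.574, -0.0, -0.001]
wrist_force: [0.1, -0.6, 0.9]
finger_gap: 0.062
gripper_force: 0.0
```

```bash
python3 - <<'E'
from h import *
Ts=[shot('top') for _ in range(3)]; Ss=[shot('scene') for _ in range(3)]
T=np.mean([t[0] for t in Ts],0).astype(np.uint8); S=np.mean([t[0] for t in Ss],0).astype(np.uint8); dT=Ts[-1][1]; dS=Ss[-1][1]; np.savez('s2.npz',T=T,dT=dT,S=S,dS=dS)
a=cv2.resize(T[145:190,290:340],(0,0),fx=9,fy=9,interpolation=cv2.INTER_CUBIC)
b=cv2.resize(S[335:380,360:395],(0,0),fx=9,fy=9,interpolation=cv2.INTER_CUBIC)
cv2.imwrite('pics/k3.png',np.hstack([a,b])[...,::-1])
C=cloud(dict(T=T,dT=dT,S=S,dS=dS))
for c,n in zip(C,'TS'):
    Q,I=sel(c,(.62,-.165,.0125),(.76,-.125,.0215)); x=np.sort(Q[:,0]); print(n,len(Q),np.round(x[:6],4),np.round(np.percentile(x,[3,10,25]),4))
    for k,(lo,hi) in {'plaqueA':((.40,.03,.012),(.68,.19,.036)),'plaqueB':((.36,.34,.012),(.60,.5,.036))}.items(): print(k,rect(sel(c,lo,hi)[0]))
g=T.mean(2); 
for v in range(150,180): print(v,g[v,300:324].astype(int))
E
```

```text
T 137 [0.6659 0.6663 0.6666 0.6673 0.6674 0.6674] [0.6674 0.6691 0.6758]
plaqueA (array([544.6,  99.6]), array([201.6,  88.3]), 8.72)
plaqueB (array([522.4, 453.1]), array([46.3, 25.7]), 1.35)
S 247 [0.6664 0.6667 0.6674 0.6679 0.6683 0.6689] [0.669  0.6724 0.6801]
plaqueA (array([544.7, 102.8]), array([202.6,  91.3]), 9.02)
plaqueB (array([481.2, 424. ]), array([ 93.1, 203. ]), 88.81)
150 [133 131 129 126 127 129 128 117  98  86  85  97 115 125 128 128 128 127
 121 103  86  80  79  79]
151 [132 131 129 127 128 131 128 116  98  86  85  96 116 126 128 128 129 127
 120 102  86  79  79  78]
152 [132 132 129 128 129 131 128 116  97  86  84  96 116 128 129 129 129 128
 119 102  85  80  79  77]
153 [132 131 128 125 128 131 126 112  94  85  85  97 116 127 129 128 129 127
 119 102  87  82  82  83]
154 [132 131 127 124 127 130 125 110  94  85  85  96 116 126 129 128 128 128
 120 103  90  92  97  98]
155 [132 131 127 124 127 130 126 110  94  86  88  98 118 127 129 130 129 127
 120 104  98 107 117 117]
156 [132 132 128 124 128 131 126 111  97  98 105 116 128 136 137 137 136 132
 122 107 105 118
[... 1678 characters left out ...]
  86  86  86  88  97 115 141 163 172 168 156 148 140 118
  90  68  64  70  72  70]
174 [ 72  80  85  85  87  87  88  89  98 115 140 164 173 171 163 159 152 126
  93  71  69  73  73  72]
175 [ 72  81  87  89  90  93  94  98 105 126 150 165 171 171 168 165 159 136
 105  86  85  86  87  82]
176 [ 71  82  89  94  97 102 109 116 125 140 156 164 165 165 164 165 162 147
 129 118 116 117 116 109]
177 [ 71  82  91  97  99 108 123 138 147 153 158 160 160 160 160 161 161 156
 149 145 145 145 145 135]
178 [ 72  82  93 100 104 117 137 150 157 158 159 160 159 159 159 159 159 158
 157 157 157 157 155 145]
179 [ 72  85  99 112 120 131 146 156 158 159 159 159 159 159 158 159 158 158
 157 159 157 157 155 146]
```

View pics/k3.png

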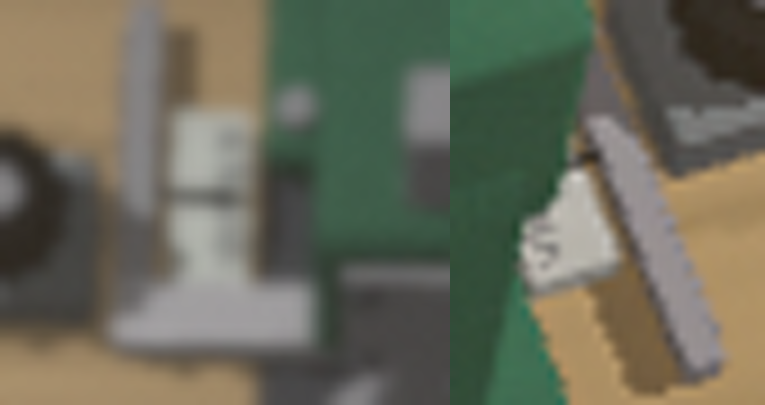

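```bash
python3 - <<'E'
from h import *
A=np.load('s0.npz')['T'].mean(2);B=np.load('s1.npz')['T'].mean(2);C=np.load('s2.npz')['T'].mean(2)
for v in range(156,176): print(v,A[v,308:318].astype(int),'|',B[v,308:318].astype(int),'|',C[v,308:318].astype(int), round(ray('top',312,v,.01)[0],4))
E
```

```text
156 [ 89  89  94 104 115 121 123 123 121 118] | [101 101 108 120 134 141 144 144 143 138] | [ 97  98 105 116 128 136 137 137 136 132] 0.7534
157 [ 94 107 122 127 134 136 137 136 135 127] | [109 124 140 149 156 158 158 158 156 149] | [106 119 135 144 149 152 152 153 151 143] 0.7504
158 [ 99 119 136 144 145 146 144 142 142 136] | [115 140 161 170 171 171 169 167 164 157] | [112 134 155 164 166 164 162 160 158 150] 0.7475
159 [ 92 113 127 135 136 134 130 128 131 131] | [115 144 167 177 179 175 165 158 157 152] | [111 139 162 170 171 167 158 151 150 146] 0.7445
160 [ 80  88 102 105 108 108 103 102 114 118] | [115 144 170 178 179 174 158 148 149 141] | [111 139 163 172 173 167 152 143 142 137] 0.7415
161 [ 82  95 104 108 112 115 108 107 113 115] | [116 147 172 180 183 176 162 155 152 140] | [112 142 165 173 174 167 156 148 146 136] 0.7385
162 [ 97 120 135 139 142 141 136 131 128 118] | [115 151 173 182 181 177 169 163 155 136] | [116 147 167 174 175 170 162 156 150 135] 0.7356
163 [105 134 150 153 154 150 141 131 125 112] | [111 145 169 177 178 174 162 149 136 117] | [118 149 169 173 174 
[... 997 characters left out ...]
1 [115 134 143 145 143 142 138 136 134 133] | [108 138 156 157 145 126 107  96  93  90] | [111 146 167 174 173 165 150 141 137 118] 0.709
172 [122 136 142 142 143 142 143 143 141 141] | [104 131 159 169 167 148 119  98  93  88] | [102 131 156 170 172 163 150 141 133 114] 0.706
173 [121 136 140 141 143 143 142 141 142 142] | [101 121 146 167 173 155 124 105  98  92] | [ 97 115 141 163 172 168 156 148 140 118] 0.7031
174 [114 130 140 143 142 141 141 142 141 141] | [110 120 136 155 159 146 126 117 115 106] | [ 98 115 140 164 173 171 163 159 152 126] 0.7001
175 [114 133 142 142 142 141 141 140 140 140] | [122 130 131 134 137 136 140 142 138 124] | [105 126 150 165 171 171 168 165 159 136] 0.6972
```

Stop set: the pointer dip (row 166.4) coincides with the long mark (row 166.6), and the face is about 30 mm behind the ram axis. Next, push plaque A sideways with both open fingers on its left long side.

```bash
python3 - <<'E'
from h import *
C=cloud(np.load('s2.npz'))
for c in C:
    print('knob',rect(sel(c,(.66,.01,.057),(.75,.1,.07))[0]),'ramtop',rect(sel(c,(.55,-.12,.30),(.7,-.03,.34))[0]))
stat(); print(goto((.500,.163,.12),8.8))
E
```

```text
knob (array([706.9,  51.6]), array([41.8, 40.7]), 20.56) ramtop (array([638.6, -76.1]), array([22.1, 18.5]), 2.84)
knob (array([707.4,  54.1]), array([40.1, 42.6]), 61.94) ramtop (array([639.3, -74.3]), array([20. , 21.1]), 86.91)
12.7 [0.4976 0.2992 0.1924] phi -20.4 F [0.1 0.4 1. ] gap 0.0623 0.0 q [ 0.35  0.33  1.5  -0.    1.31  0.71]
(array([-126.8,   49.6,   72.4]), array([-0.   ,  0.   , -0.509]))
```

send_rows([
  {"delta_pos": [-45, 17, 20], "turn": [0, 0, -0.13], "claw": 0},
  {"delta_pos": [-85, 33, 45], "turn": [0, 0, -0.26], "claw": 0},
  {"delta_pos": [-127, 50, 72], "turn": [0, 0, -0.39], "claw": 0},
  {"delta_pos": [-127, 50, 72], "turn": [0, 0, -0.509], "claw": 0},
  {"delta_pos": [-127, 50, 72], "turn": [0, 0, -0.509], "claw": 0},
  {"delta_pos": [-127, 50, 110], "turn": [0, 0, -0.509], "claw": 0},
  {"delta_pos": [-127, 50, 145], "turn": [0, 0, -0.509], "claw": 0},
  {"delta_pos": [-127, 50, 172], "turn": [0, 0, -0.509], "claw": 0},
  {"delta_pos": [-127, 50, 184], "turn": [0, 0, -0.509], "claw": 0},
  {"delta_pos": [-127, 50, 184], "turn": [0, 0, -0.509], "claw": 0},
])

```text
clock: 13.7
tcp_pos: [0.4991, 0.164, 0.0076]
ee_rot: [0.651, 0.759, -0.001, -0.001]
wrist_force: [-0.5, -0.3, 0.3]
finger_gap: 0.0932
gripper_force: 0.0
```

```bash
python3 - <<'E'
from h import *
stat(); print(goto((.500,.13,.008),0)); print(goto((.498,.05,.008),-1.3)); print(goto((.498,-.024,.008),-1.3))
E
```

```text
13.7 [0.4991 0.164  0.0076] phi 8.8 F [-0.5 -0.3  0.3] gap 0.0932 0.0 q [ 0.1   0.46  1.84  0.    0.85 -0.05]
(array([-33.7,  -4.3,  -0.4]), array([-0.002, -0.   ,  0.153]))
(array([-112.5,  -18.5,   -0.4]), array([-0.002,  0.   ,  0.176]))
(array([-185.6,  -29.8,   -0.3]), array([-0.002,  0.   ,  0.176]))
```

send_rows([
  {"delta_pos": [-10, -2, 0], "turn": [0, 0, 0], "claw": 0},
  {"delta_pos": [-20, -3, 0], "turn": [0, 0, 0.0], "claw": 0},
  {"delta_pos": [-28, -4, 0], "turn": [0, 0, 0.02], "claw": 0},
  {"delta_pos": [-36, -6, 0], "turn": [0, 0, 0.04], "claw": 0},
  {"delta_pos": [-44, -7, 0], "turn": [0, 0, 0.06], "claw": 0},
  {"delta_pos": [-52, -8, 0], "turn": [0, 0, 0.08], "claw": 0},
  {"delta_pos": [-60, -10, 0], "turn": [0, 0, 0.1], "claw": 0},
  {"delta_pos": [-68, -11, 0], "turn": [0, 0, 0.12], "claw": 0},
  {"delta_pos": [-76, -12, 0], "turn": [0, 0, 0.14], "claw": 0},
  {"delta_pos": [-84, -14, 0], "turn": [0, 0, 0.16], "claw": 0},
  {"delta_pos": [-92, -15, 0], "turn": [0, 0, 0.176], "claw": 0},
  {"delta_pos": [-100, -16, 0], "turn": [0, 0, 0.176], "claw": 0},
  {"delta_pos": [-108, -18, 0], "turn": [0, 0, 0.176], "claw": 0},
  {"delta_pos": [-116, -19, 0], "turn": [0, 0, 0.176], "claw": 0},
  {"delta_pos": [-124, -20, 0], "turn": [0, 0, 0.176], "claw": 0},
  {"delta_pos": [-132, -21, 0], "turn": [0, 0, 0.176], "claw": 0},
  {"delta_pos": [-140, -22, 0], "turn": [0, 0, 0.176], "claw": 0},
  {"delta_pos": [-146, -23, 0], "turn": [0, 0, 0.176], "claw": 0},
  {"delta_pos": [-150, -24, 0], "turn": [0, 0, 0.176], "claw": 0},
  {"delta_pos": [-150, -24, 0], "turn": [0, 0, 0.176], "claw": 0},
])

```text
clock: 15.7
tcp_pos: [0.4989, 0.0111, 0.0086]
ee_rot: [0.715, 0.699, -0.0, 0.0]
wrist_force: [-0.1, 0.1, -0.0]
finger_gap: 0.0931
gripper_force: 0.0
```

```bash
cat >> h.py <<'E'
def plq(lo=(.38,-.16,.016),hi=(.665,.12,.036),save=None):
    im={}
    for n in('top','scene'): im[n[0].upper()],im['d'+n[0].upper()]=shot(n)
    for c in cloud(im): print('plq',len(sel(c,lo,hi)[0]),rect(sel(c,lo,hi)[0]))
    return im
E
python3 - <<'E'
from h import *
stat(); plq()
E
```

```text
15.7 [0.4989 0.0111 0.0086] phi -1.2 F [-0.1  0.1 -0. ] gap 0.0931 0.0 q [-0.2   0.42  1.91 -0.    0.82 -0.18]
plq 1156 (array([533.8, -58. ]), array([ 59.9, 200.1]), 88.12)
plq 616 (array([482.5, -40.9]), array([86.4, 98.8]), 87.7)
```

send_rows([
  {"delta_pos": [-6, 0, 0], "turn": [0, 0, 0], "claw": 0},
  {"delta_pos": [-12, 0, 0], "turn": [0, 0, 0], "claw": 0},
  {"delta_pos": [-18, 0, 0], "turn": [0, 0, 0], "claw": 0},
  {"delta_pos": [-24, 0, 0], "turn": [0, 0, 0], "claw": 0},
  {"delta_pos": [-28, 0, 0], "turn": [0, 0, 0], "claw": 0},
  {"delta_pos": [-31.5, 0, 0], "turn": [0, 0, 0], "claw": 0},
  {"delta_pos": [-31.5, 0, 0], "turn": [0, 0, 0], "claw": 0},
  {"delta_pos": [-31.5, 0, 0], "turn": [0, 0, 0], "claw": 0},
])

```text
clock: 16.6
tcp_pos: [0.4985, -0.0199, 0.0087]
ee_rot: [0.715, 0.7, -0.0, 0.0]
wrist_force: [0.1, 0.7, 0.2]
finger_gap: 0.093
gripper_force: 0.0
```

```bash
python3 - <<'E'
from h import *
stat(); print(goto((.45,.12,.10),80))
E
```

```text
16.6 [ 0.4985 -0.0199  0.0087] phi -1.2 F [0.1 0.7 0.2] gap 0.093 0.0 q [-0.26  0.42  1.91 -0.    0.82 -0.24]
(array([138.8, -51.4, -91.4]), array([-0.   ,  0.   , -1.418]))
```

send_rows([
  {"delta_pos": [30, -2, 0], "turn": [0, 0, 0], "claw": 0.1},
  {"delta_pos": [60, -10, -30], "turn": [0, 0, 0.1], "claw": 0.2},
  {"delta_pos": [90, -20, -60], "turn": [0, 0, 0.2], "claw": 0.46},
  {"delta_pos": [130, -35, -90], "turn": [0, 0, 0.3], "claw": 0.46},
  {"delta_pos": [170, -50, -110], "turn": [0, 0, 0.45], "claw": 0.46},
  {"delta_pos": [210, -70, -110], "turn": [0, 0, 0.6], "claw": 0.46},
  {"delta_pos": [240, -100, -110], "turn": [0, 0, 0.75], "claw": 0.46},
  {"delta_pos": [240, -130, -110], "turn": [0, 0, 0.9], "claw": 0.46},
  {"delta_pos": [240, -150, -110], "turn": [0, 0, 1.05], "claw": 0.46},
  {"delta_pos": [240, -150, -110], "turn": [0, 0, 1.2], "claw": 0.46},
  {"delta_pos": [240, -150, -110], "turn": [0, 0, 1.35], "claw": 0.46},
  {"delta_pos": [240, -150, -110], "turn": [0, 0, 1.5], "claw": 0.46},
  {"delta_pos": [240, -150, -110], "turn": [0, 0, 1.57], "claw": 0.46},
])

```text
clock: 17.9
tcp_pos: [0.3533, 0.2236, 0.1188]
ee_rot: [1.0, -0.013, 0.0, 0.0]
wrist_force: [-0.7, -0.3, -0.1]
finger_gap: 0.0502
gripper_force: 0.0
```

```bash
python3 - <<'E'
from h import *
stat(); im=plq(); np.savez('s3.npz',**im)
for c in cloud(im):
    q=clean(sel(c,(.38,-.16,.016),(.665,.12,.036))[0]); t=q[q[:,0]<.55]
    print('tail',np.round(np.percentile(t[:,0],[.3,1]),4),'y',np.round(np.percentile(t[:,1],[.5,99.5]),4), 'chisel', [np.round((a:=sel(c,(.34,y-.01,.006),(.418,y+.01,.03))[0])[:,0].max(),4) for y in(-.03,-.06,-.1)])
print(goto((.35,-.072,.11),-91.3))
E
```

```text
17.9 [0.3533 0.2236 0.1188] phi -91.5 F [-0.7 -0.3 -0.1] gap 0.0502 0.0 q [ 0.3   0.12  1.98 -0.    1.04  1.89]
plq 2360 (array([533.9, -74.9]), array([ 87.5, 200.9]), 89.25)
plq 1282 (array([483.8, -70.7]), array([ 88.7, 101.2]), 88.15)
tail [0.4337 0.4346] y [-0.1182 -0.0308] chisel [np.float64(0.4144), np.float64(0.4114), np.float64(0.4087)]
tail [0.4339 0.435 ] y [-0.1149 -0.0273] chisel [np.float64(0.399), np.float64(0.3975), np.float64(0.3929)]
(array([  2.9, 295.6,   8.7]), array([ 0.   , -0.   ,  0.002]))
```

send_rows([
  {"delta_pos": [20, 48, 0], "turn": [0, 0, 0], "claw": 0.46},
  {"delta_pos": [36, 96, 0], "turn": [0, 0, 0], "claw": 0.46},
  {"delta_pos": [52, 144, 0], "turn": [0, 0, 0], "claw": 0.46},
  {"delta_pos": [68, 192, 0], "turn": [0, 0, 0], "claw": 0.46},
  {"delta_pos": [72, 240, 0], "turn": [0, 0, 0], "claw": 0.46},
  {"delta_pos": [72, 294, 0], "turn": [0, 0, 0], "claw": 0.46},
  {"delta_pos": [72, 294, 0], "turn": [0, 0, 0], "claw": 0.46},
  {"delta_pos": [72, 294, 0], "turn": [0, 0, 0], "claw": 0.46},
])

```text
clock: 18.8
tcp_pos: [0.4193, -0.0731, 0.1186]
ee_rot: [1.0, -0.011, -0.0, -0.0]
wrist_force: [0.4, 0.8, 0.3]
finger_gap: 0.05
gripper_force: 0.0
```

```bash
python3 - <<'E'
from h import *
stat(); print(goto((.421,-.0715,.010),-91.3))
E
```

```text
18.8 [ 0.4193 -0.0731  0.1186] phi -91.3 F [0.4 0.8 0.3] gap 0.05 0.0 q [-0.44  0.14  1.96  0.    1.05  1.16]
(array([  1.7,  -1.6, 108.6]), array([-0.   ,  0.   ,  0.001]))
```

send_rows([
  {"delta_pos": [1.7, -1.6, 40], "turn": [0, 0, 0], "claw": 0.46},
  {"delta_pos": [1.7, -1.6, 75], "turn": [0, 0, 0], "claw": 0.46},
  {"delta_pos": [1.7, -1.6, 95], "turn": [0, 0, 0], "claw": 0.46},
  {"delta_pos": [1.7, -1.6, 108.5], "turn": [0, 0, 0], "claw": 0.46},
  {"delta_pos": [1.7, -1.6, 108.5], "turn": [0, 0, 0], "claw": 0.46},
])

```text
clock: 19.3
tcp_pos: [0.4194, -0.0676, 0.0086]
ee_rot: [1.0, -0.008, -0.002, -0.001]
wrist_force: [0.3, 0.2, 0.6]
finger_gap: 0.0502
gripper_force: 0.0
```

```bash
python3 - <<'E'
from h import *
stat(); print(goto((.461,-.0724,.010),-91.3))
E
```

```text
19.3 [ 0.4194 -0.0676  0.0086] phi -90.9 F [0.3 0.2 0.6] gap 0.0502 0.0 q [-0.42  0.32  2.08  0.    0.75  1.16]
(array([41.7,  4.2, -1.6]), array([-0.002,  0.004,  0.006]))
```

send_rows([
  {"delta_pos": [0, 4, 0], "turn": [0, 0, 0.006], "claw": 0.46},
  {"delta_pos": [0, 4, 0], "turn": [0, 0, 0.006], "claw": 0.46},
  {"delta_pos": [5, 4, 0], "turn": [0, 0, 0.006], "claw": 0.46},
  {"delta_pos": [10, 4, 0], "turn": [0, 0, 0.006], "claw": 0.46},
  {"delta_pos": [15, 4, 0], "turn": [0, 0, 0.006], "claw": 0.46},
  {"delta_pos": [20, 4, 0], "turn": [0, 0, 0.006], "claw": 0.46},
  {"delta_pos": [25, 4, 0], "turn": [0, 0, 0.006], "claw": 0.46},
  {"delta_pos": [29, 4, 0], "turn": [0, 0, 0.006], "claw": 0.46},
  {"delta_pos": [33, 4, 0], "turn": [0, 0, 0.006], "claw": 0.46},
  {"delta_pos": [36, 4, 0], "turn": [0, 0, 0.006], "claw": 0.46},
  {"delta_pos": [38, 4, 0], "turn": [0, 0, 0.006], "claw": 0.46},
  {"delta_pos": [38, 4, 0], "turn": [0, 0, 0.006], "claw": 0.46},
])

```text
clock: 20.5
tcp_pos: [0.4598, -0.0752, 0.0101]
ee_rot: [1.0, -0.013, 0.0, 0.0]
wrist_force: [0.2, 0.6, -0.2]
finger_gap: 0.0498
gripper_force: 0.1
```

```bash
python3 - <<'E'
from h import *
stat(); im=plq(); np.savez('s3.npz',**im)
E
```

```text
20.5 [ 0.4598 -0.0752  0.0101] phi -91.5 F [ 0.2  0.6 -0.2] gap 0.0498 0.1 q [-0.4   0.37  1.98  0.    0.79  1.19]
plq 571 (array([626.9, -79.4]), array([85.9, 76.1]), 89.88)
plq 1083 (array([606.9, -99.7]), array([ 37.8, 117. ]), 88.44)
```

send_rows([
  {"delta_pos": [1, 0, 0], "turn": [0, 0, 0], "claw": 0.46},
  {"delta_pos": [2, 0, 0], "turn": [0, 0, 0], "claw": 0.46},
  {"delta_pos": [2, 0, 0], "turn": [0, 0, 0], "claw": 0.46},
])

```text
clock: 20.9
tcp_pos: [0.4607, -0.0751, 0.0101]
ee_rot: [1.0, -0.013, -0.0, -0.0]
wrist_force: [-2.1, 0.1, 2.4]
finger_gap: 0.0505
gripper_force: 1.5
```

send_rows([
  {"delta_pos": [1, 0, 0], "turn": [0, 0, 0], "claw": 0.46},
  {"delta_pos": [1, 0, 0], "turn": [0, 0, 0], "claw": 0.46},
])

```text
clock: 21.1
tcp_pos: [0.4608, -0.075, 0.01]
ee_rot: [1.0, -0.013, -0.001, -0.0]
wrist_force: [-6.1, 0.1, 5.2]
finger_gap: 0.0504
gripper_force: 2.9
```

send_rows([
  {"delta_pos": [1.5, 0, 0], "turn": [0, 0, 0], "claw": 0.46},
  {"delta_pos": [1.5, 0, 0], "turn": [0, 0, 0], "claw": 0.46},
])

```text
clock: 21.3
tcp_pos: [0.4608, -0.0748, 0.0098]
ee_rot: [1.0, -0.013, -0.003, -0.0]
wrist_force: [-10.3, -2.6, 6.6]
finger_gap: 0.0501
gripper_force: 4.9
```

send_rows([
  {"delta_pos": [-10, 0, 0], "turn": [0, 0, 0], "claw": 0.46},
  {"delta_pos": [-20, 0, 0], "turn": [0, 0, 0], "claw": 0.46},
  {"delta_pos": [-30, 0, 0], "turn": [0, 0, 0], "claw": 0.46},
  {"delta_pos": [-35, 0, -30], "turn": [0, 0, 0], "claw": 0.46},
  {"delta_pos": [-40, 0, -80], "turn": [0, 0, 0], "claw": 0.46},
  {"delta_pos": [-60, 0, -130], "turn": [0, 0, 0], "claw": 0.46},
  {"delta_pos": [-100, 0, -160], "turn": [0, 0, 0], "claw": 0.46},
  {"delta_pos": [-100, 0, -160], "turn": [0, 0, 0], "claw": 0.46},
])

```text
clock: 22.1
tcp_pos: [0.3624, -0.0727, 0.1737]
ee_rot: [1.0, -0.013, 0.003, 0.002]
wrist_force: [0.3, -0.2, 0.3]
finger_gap: 0.0507
gripper_force: 0.0
```

```bash
python3 - <<'E'
from h import *
stat(); im=plq(hi=(.70,.12,.036)); np.savez('s3.npz',**im)
T=im['T'];S=im['S']
for c in cloud(im):
    q=clean(sel(c,(.38,-.16,.016),(.665,.12,.036))[0]); t=q[(q[:,0]<.60)]
    print('tail',np.round(np.percentile(t[:,0],[.3,1]),4),'y',np.round(np.percentile(t[:,1],[.5,99.5]),4))
a=cv2.resize(T[140:260,280:380],(0,0),fx=4,fy=4,interpolation=cv2.INTER_CUBIC)
b=cv2.resize(S[250:370,290:390],(0,0),fx=4,fy=4,interpolation=cv2.INTER_CUBIC)
cv2.imwrite('pics/a1.png',np.hstack([a,b])[...,::-1])
E
```

```text
22.1 [ 0.3624 -0.0727  0.1737] phi -91.5 F [ 0.3 -0.2  0.3] gap 0.0507 0.0 q [-0.5  -0.04  2.   -0.    1.18  1.09]
plq 1828 (array([601.5, -38.2]), array([240. , 195.3]), 89.1)
plq 1477 (array([ 624.2, -120. ]), array([ 78.3, 151.8]), 89.05)
tail [0.5048 0.5082] y [-0.1189 -0.0336]
tail [0.5493 0.5521] y [-0.1175 -0.0804]
```

View pics/a1.png

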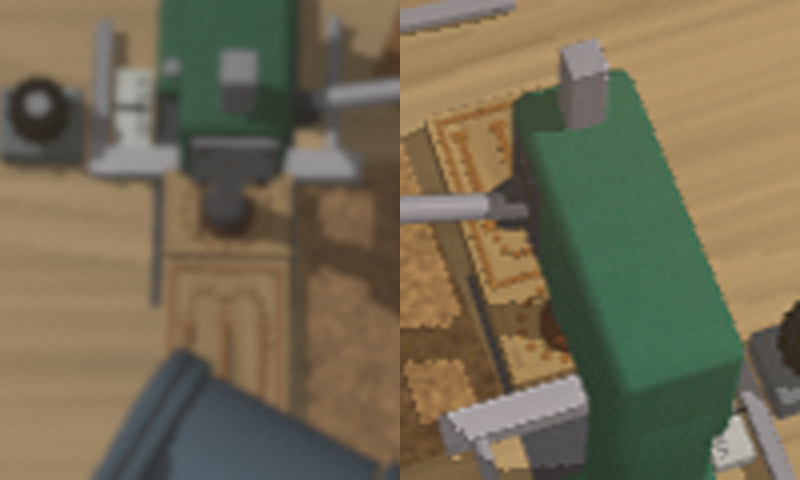

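View: the plaque's header lies square against the stop bar, and the recess sits under the ram (crop about (228,210)). The pointer is still on the mark. Now the lever.

```bash
python3 - <<'E'
from h import *
C=cloud(np.load('s3.npz'))
for c in C:
    Q,I=sel(c,(.60,-.33,.22),(.70,-.17,.33)); k=I.sum(1)<200; q=clean(Q[k]); print('grip dark',rect(q),np.round([q[:,1].min(),q[:,1].max()],3),np.round(np.median(q,0),4))
print(goto((.43,-.16,.34),-46)); print(goto((.6502,-.2426,.34),-1.3))
E
```

```text
grip dark (array([ 646. , -243.3]), array([91.1, 25.6]), 86.05) [-0.289 -0.198] [ 0.6445 -0.2408  0.289 ]
grip dark (array([ 650.2, -240.7]), array([93.7, 26.1]), 87.9) [-0.288 -0.194] [ 0.6549 -0.2421  0.2891]
(array([  69.3,   85.6, -168.6]), array([ 0.003, -0.003, -0.795]))
(array([ 291.7,  162.2, -167.7]), array([ 0.004, -0.002, -1.575]))
```

send_rows([
  {"delta_pos": [0, 10, -45], "turn": [0, 0, -0.12], "claw": 0.2},
  {"delta_pos": [10, 30, -90], "turn": [0, 0, -0.24], "claw": 0.2},
  {"delta_pos": [20, 50, -130], "turn": [0, 0, -0.38], "claw": 0.2},
  {"delta_pos": [40, 70, -168], "turn": [0, 0, -0.52], "claw": 0.2},
  {"delta_pos": [70, 86, -168], "turn": [0, 0, -0.66], "claw": 0.2},
  {"delta_pos": [110, 105, -168], "turn": [0, 0, -0.8], "claw": 0.2},
  {"delta_pos": [155, 120, -168], "turn": [0, 0, -0.94], "claw": 0.2},
  {"delta_pos": [200, 140, -168], "turn": [0, 0, -1.08], "claw": 0.2},
  {"delta_pos": [245, 155, -168], "turn": [0, 0, -1.22], "claw": 0.2},
  {"delta_pos": [291, 162, -168], "turn": [0, 0, -1.36], "claw": 0.2},
  {"delta_pos": [291, 162, -168], "turn": [0, 0, -1.5], "claw": 0.2},
  {"delta_pos": [291, 162, -168], "turn": [0, 0, -1.58], "claw": 0.2},
  {"delta_pos": [291, 162, -168], "turn": [0, 0, -1.58], "claw": 0.2},
  {"delta_pos": [291, 162, -168], "turn": [0, 0, -1.58], "claw": 0.2},
])

```text
clock: 23.6
tcp_pos: [0.6508, -0.2421, 0.3358]
ee_rot: [0.714, 0.7, -0.0, -0.001]
wrist_force: [0.0, -1.0, 0.7]
finger_gap: 0.0741
gripper_force: 0.0
```

```bash
python3 - <<'E'
from h import *
stat(); print(goto((.649,-.2425,.259),-1.5))
E
```

```text
23.6 [ 0.6508 -0.2421  0.3358] phi -1.1 F [ 0.  -1.   0.7] gap 0.0741 0.0 q [-0.52  0.5   0.9   0.    1.74 -0.5 ]
(array([-0.5, -1.6, 76.8]), array([-0.002, -0.001,  0.007]))
```

send_rows([
  {"delta_pos": [0, -1.5, 30], "turn": [0, 0, 0], "claw": 0.2},
  {"delta_pos": [0, -1.5, 55], "turn": [0, 0, 0], "claw": 0.2},
  {"delta_pos": [0, -1.5, 76], "turn": [0, 0, 0], "claw": 0.2},
  {"delta_pos": [0, -1.5, 76], "turn": [0, 0, 0], "claw": 0.2},
  {"delta_pos": [0, -1.5, 76], "turn": [0, 0, 0], "claw": 1},
  {"delta_pos": [0, -1.5, 76], "turn": [0, 0, 0], "claw": 1},
  {"delta_pos": [0, -1.5, 76], "turn": [0, 0, 0], "claw": 1},
  {"delta_pos": [0, -1.5, 76], "turn": [0, 0, 0], "claw": 1},
  {"delta_pos": [0, -1.5, 76], "turn": [0, 0, 0], "claw": 1},
  {"delta_pos": [0, -1.5, 76], "turn": [0, 0, 0], "claw": 1},
])

```text
clock: 24.6
tcp_pos: [0.6489, -0.2421, 0.2624]
ee_rot: [0.713, 0.701, 0.0, 0.0]
wrist_force: [0.2, -0.4, 1.0]
finger_gap: 0.0312
gripper_force: 0.0
```

```bash
python3 - <<'E'
from h import *
s=stat(); th=0.42
for k in np.linspace(.42,-.42,13): print(round(.42-k,2),np.round([-(np.cos(k)-np.cos(.42))*150,(np.sin(k)-np.sin(.42))*150],1))
print(Ro.from_quat(s['ee_rot']).as_matrix().round(3))
E
```

```text
24.6 [ 0.6489 -0.2421  0.2624] phi -1.0 F [ 0.2 -0.4  1. ] gap 0.0312 0.0 q [-0.52  0.5   1.07  0.    1.57 -0.5 ]
0.0 [-0.  0.]
0.07 [-3.9 -9.7]
0.14 [ -7.2 -19.7]
0.21 [ -9.7 -29.9]
0.28 [-11.6 -40.2]
0.35 [-12.7 -50.7]
0.42 [-13.  -61.2]
0.49 [-12.7 -71.7]
0.56 [-11.6 -82.1]
0.63 [ -9.7 -92.4]
0.7 [  -7.2 -102.6]
0.77 [  -3.9 -112.6]
0.84 [  -0.  -122.3]
[[ 0.017  1.     0.   ]
 [ 1.    -0.017 -0.   ]
 [-0.     0.    -1.   ]]
```

send_rows([
  {"delta_pos": [0, 0, 0], "turn": [0, 0, 0], "claw": 1},
  {"delta_pos": [0, 0, 0], "turn": [0, 0, 0], "claw": 1},
  {"delta_pos": [0, 0, 0], "turn": [0, 0, 0], "claw": 1},
])

```text
clock: 24.9
tcp_pos: [0.6491, -0.2421, 0.2623]
ee_rot: [0.713, 0.701, 0.0, 0.0]
wrist_force: [1.4, 0.2, 0.5]
finger_gap: 0.0255
gripper_force: 30.0
```

send_rows([
  {"delta_pos": [-4, 0, 10], "turn": [0, 0, 0], "claw": 1},
  {"delta_pos": [-7, 0, 20], "turn": [0, 0, 0], "claw": 1},
  {"delta_pos": [-10, 0, 30], "turn": [0, 0, 0], "claw": 1},
  {"delta_pos": [-12, 0, 40], "turn": [0, 0, 0], "claw": 1},
  {"delta_pos": [-13, 0, 51], "turn": [0, 0, 0], "claw": 1},
  {"delta_pos": [-13, 0, 61], "turn": [0, 0, 0], "claw": 1},
  {"delta_pos": [-13, 0, 72], "turn": [0, 0, 0], "claw": 1},
  {"delta_pos": [-12, 0, 82], "turn": [0, 0, 0], "claw": 1},
  {"delta_pos": [-12, 0, 82], "turn": [0, 0, 0], "claw": 1},
])

```text
clock: 25.8
tcp_pos: [0.6488, -0.2555, 0.1795]
ee_rot: [0.713, 0.701, -0.0, 0.001]
wrist_force: [-0.9, -3.1, 5.5]
finger_gap: 0.0254
gripper_force: 30.0
```

send_rows([
  {"delta_pos": [2, 0, 10], "turn": [0, 0, 0], "claw": 1},
  {"delta_pos": [5, 0, 20], "turn": [0, 0, 0], "claw": 1},
  {"delta_pos": [8, 0, 30], "turn": [0, 0, 0], "claw": 1},
  {"delta_pos": [10, 0, 35], "turn": [0, 0, 0], "claw": 1},
  {"delta_pos": [10, 0, 35], "turn": [0, 0, 0], "claw": 1},
])

```text
clock: 26.3
tcp_pos: [0.6491, -0.2467, 0.1456]
ee_rot: [0.713, 0.701, -0.001, 0.002]
wrist_force: [-0.6, -5.5, 6.5]
finger_gap: 0.0254
gripper_force: 30.0
```

send_rows([
  {"delta_pos": [1, 0, 3], "turn": [0, 0, 0], "claw": 1},
  {"delta_pos": [2, 0, 6], "turn": [0, 0, 0], "claw": 1},
  {"delta_pos": [2, 0, 6], "turn": [0, 0, 0], "claw": 1},
])

```text
clock: 26.6
tcp_pos: [0.6492, -0.2454, 0.1421]
ee_rot: [0.713, 0.701, -0.001, 0.003]
wrist_force: [-4.1, -4.7, 15.6]
finger_gap: 0.0249
gripper_force: 30.0
```

```bash
python3 - <<'E'
from h import *
stat(); C=cloud()
for c in C: q=sel(c,(.62,-.095,.275),(.665,-.055,.34))[0]; print('ramtop z',len(q),np.round(np.percentile(q[:,2],[50,90]),4))
for c in cloud(np.load('s3.npz')): q=sel(c,(.62,-.095,.275),(.665,-.055,.34))[0]; print('before',len(q),np.round(np.percentile(q[:,2],[50,90]),4))
E
```

```text
26.6 [ 0.6492 -0.2454  0.1421] phi -1.0 F [-4.1 -4.7 15.6] gap 0.0249 30.0 q [-0.52  0.56  1.26 -0.    1.31 -0.5 ]
ramtop z 107 [0.2994 0.3027]
ramtop z 160 [0.2984 0.3023]
before 142 [0.3177 0.3223]
before 227 [0.3102 0.3217]
```

send_rows([
  {"delta_pos": [1, 0, 3], "turn": [0, 0, 0], "claw": 1},
  {"delta_pos": [1, 0, 4], "turn": [0, 0, 0], "claw": 1},
  {"delta_pos": [1, 0, 4], "turn": [0, 0, 0], "claw": 1},
])

```text
clock: 27.0
tcp_pos: [0.6493, -0.2448, 0.1402]
ee_rot: [0.713, 0.701, -0.001, 0.004]
wrist_force: [-7.8, -4.3, 24.0]
finger_gap: 0.025
gripper_force: 30.0
```

send_rows([
  {"delta_pos": [-4, 0, -15], "turn": [0, 0, 0], "claw": 1},
  {"delta_pos": [-8, 0, -27], "turn": [0, 0, 0], "claw": 1},
  {"delta_pos": [-12, 0, -40], "turn": [0, 0, 0], "claw": 1},
  {"delta_pos": [-14, 0, -53], "turn": [0, 0, 0], "claw": 1},
  {"delta_pos": [-14, 0, -66], "turn": [0, 0, 0], "claw": 1},
  {"delta_pos": [-14, 0, -76], "turn": [0, 0, 0], "claw": 1},
  {"delta_pos": [-13, 0, -87], "turn": [0, 0, 0], "claw": 1},
  {"delta_pos": [-11, 0, -97], "turn": [0, 0, 0], "claw": 1},
  {"delta_pos": [-8, 0, -107], "turn": [0, 0, 0], "claw": 1},
  {"delta_pos": [-5, 0, -117], "turn": [0, 0, 0], "claw": 1},
  {"delta_pos": [-1, 0, -126], "turn": [0, 0, 0], "claw": 1},
  {"delta_pos": [-1, 0, -126], "turn": [0, 0, 0], "claw": 0.9},
  {"delta_pos": [-1, 0, -126], "turn": [0, 0, 0], "claw": 0.5},
  {"delta_pos": [-1, 0, -126], "turn": [0, 0, 0], "claw": 0.3},
  {"delta_pos": [-1, 0, -126], "turn": [0, 0, 0], "claw": 0.3},
  {"delta_pos": [-1, 0, -126], "turn": [0, 0, 0], "claw": 0.3},
  {"delta_pos": [-1, 0, -126], "turn": [0, 0, 0], "claw": 0.3},
  {"delta_pos": [-1, 0, -160], "turn": [0, 0, 0], "claw": 0.3},
  {"delta_pos": [-1, 0, -200], "turn": [0, 0, 0], "claw": 0.3},
  {"delta_pos": [-1, 0, -205], "turn": [0, 0, 0], "claw": 0.3},
])

```text
clock: 29.0
tcp_pos: [0.65, -0.2429, 0.3468]
ee_rot: [0.713, 0.701, 0.001, 0.005]
wrist_force: [-0.8, -0.4, 1.0]
finger_gap: 0.0647
gripper_force: 0.0
```

```bash
python3 - <<'E'
from h import *
stat(); im={}
for n in('top','scene'): im[n[0].upper()],im['d'+n[0].upper()]=shot(n)
np.savez('s4.npz',**im)
for c in cloud(im):
    q=clean(sel(c,(.38,-.16,.016),(.60,.05,.034))[0]); print('plaque',rect(q),'edges x<.55 y',np.round(np.percentile(q[q[:,0]<.55][:,1],[.5,99.5]),4))
    print('B',rect(sel(c,(.36,.30,.012),(.62,.5,.036))[0]))
print(goto((.5,.0,.35),178.7),goto((.5,.0,.35),88.7),goto((.5,.0,.35),-91.3))
E
```

```text
29.0 [ 0.65   -0.2429  0.3468] phi -1.0 F [-0.8 -0.4  1. ] gap 0.0647 0.0 q [-0.52  0.49  0.89 -0.    1.75 -0.5 ]Traceback (most recent call last):
  File "<stdin>", line 6, in <module>
    return _quantile_unchecked(
        a, q, axis, out, overwrite_input, method, keepdims, weights)
    return _ureduce(a,
                    func=_quantile_ureduce_func,
    ...<5 lines>...
                    overwrite_input=overwrite_input,
                    method=method)
    r = func(a, **kwargs)
    result = _quantile(arr,
                       quantiles=q,
    ...<2 lines>...
                       out=out,
                       weights=wgt)
    slices_having_nans = np.isnan(arr[-1, ...])
                                  ~~~^^^^^^^^^
IndexError: index -1 is out of bounds for axis 0 with size 0
```

```bash
python3 - <<'E'
from h import *
print(goto((.50,-.1,.34),-1.3),goto((.505,.02,.34),-1.3),goto((.505,.02,.009),-1.3))
for u,v in((356,179),(470,179),(358,264),(474,264)): print(ray('top',u,v,0).round(3))
E
```

```text
(array([ 139.9, -151.7,    1.6]), array([0.004, 0.002, 0.006])) (array([ 259.9, -148.7,    1.3]), array([0.004, 0.002, 0.006])) (array([ 260.6, -150. ,  332.3]), array([0.004, 0.002, 0.006]))
[ 0.688 -0.136  0.   ]
[ 0.688 -0.458  0.   ]
[ 0.445 -0.138  0.   ]
[ 0.445 -0.456  0.   ]
```

send_rows([
  {"delta_pos": [10, -45, 0], "turn": [0, 0, 0], "claw": 0},
  {"delta_pos": [40, -90, 0], "turn": [0, 0, 0], "claw": 0},
  {"delta_pos": [75, -130, 0], "turn": [0, 0, 0], "claw": 0},
  {"delta_pos": [115, -149, 0], "turn": [0, 0, 0], "claw": 0},
  {"delta_pos": [160, -149, 0], "turn": [0, 0, 0], "claw": 0},
  {"delta_pos": [210, -149, 0], "turn": [0, 0, 0], "claw": 0},
  {"delta_pos": [260, -149, 0], "turn": [0, 0, 0], "claw": 0},
  {"delta_pos": [261, -150, 50], "turn": [0, 0, 0], "claw": 0},
  {"delta_pos": [261, -150, 100], "turn": [0, 0, 0], "claw": 0},
  {"delta_pos": [261, -150, 150], "turn": [0, 0, 0], "claw": 0},
  {"delta_pos": [261, -150, 200], "turn": [0, 0, 0], "claw": 0},
  {"delta_pos": [261, -150, 240], "turn": [0, 0, 0], "claw": 0},
  {"delta_pos": [261, -150, 275], "turn": [0, 0, 0], "claw": 0},
  {"delta_pos": [261, -150, 300], "turn": [0, 0, 0], "claw": 0},
  {"delta_pos": [261, -150, 320], "turn": [0, 0, 0], "claw": 0},
  {"delta_pos": [261, -150, 331], "turn": [0, 0, 0], "claw": 0},
  {"delta_pos": [261, -150, 331], "turn": [0, 0, 0], "claw": 0},
])

```text
clock: 30.8
tcp_pos: [0.5009, 0.0218, 0.0071]
ee_rot: [0.713, 0.701, -0.001, -0.002]
wrist_force: [0.1, 0.9, 0.2]
finger_gap: 0.0931
gripper_force: 0.0
```

```bash
python3 - <<'E'
from h import *
stat(); im=plq(); 
print(goto((.505,-.18,.009),-1.3))
C=cloud(im)
for c in C: print('B',rect(sel(c,(.36,.30,.012),(.62,.5,.036))[0]))
E
```

```text
30.8 [0.5009 0.0218 0.0071] phi -1.0 F [0.1 0.9 0.2] gap 0.0931 0.0 q [-0.18  0.43  1.9  -0.    0.83 -0.16]
plq 1995 (array([566.8, -76.7]), array([ 87.6, 196.2]), 88.36)
plq 1102 (array([607.1, -99.5]), array([ 38.2, 115.3]), 88.95)
(array([-201.4,    5.3,    0.3]), array([-0.   , -0.   ,  0.006]))
B (array([480.6, 420.4]), array([ 91.2, 201.9]), 88.84)
B (array([480.5, 424.1]), array([ 93.7, 204.6]), 88.82)
```

send_rows([
  {"delta_pos": [-12, 5, 0], "turn": [0, 0, 0], "claw": 0},
  {"delta_pos": [-24, 5, 0], "turn": [0, 0, 0], "claw": 0},
  {"delta_pos": [-36, 5, 0], "turn": [0, 0, 0], "claw": 0},
  {"delta_pos": [-44, 5, 0], "turn": [0, 0, 0], "claw": 0},
  {"delta_pos": [-52, 5, 0], "turn": [0, 0, 0], "claw": 0},
  {"delta_pos": [-60, 5, 0], "turn": [0, 0, 0], "claw": 0},
  {"delta_pos": [-68, 5, 0], "turn": [0, 0, 0], "claw": 0},
  {"delta_pos": [-76, 5, 0], "turn": [0, 0, 0], "claw": 0},
  {"delta_pos": [-84, 5, 0], "turn": [0, 0, 0], "claw": 0},
  {"delta_pos": [-92, 5, 0], "turn": [0, 0, 0], "claw": 0},
  {"delta_pos": [-100, 5, 0], "turn": [0, 0, 0], "claw": 0},
  {"delta_pos": [-108, 5, 0], "turn": [0, 0, 0], "claw": 0},
  {"delta_pos": [-116, 5, 0], "turn": [0, 0, 0], "claw": 0},
  {"delta_pos": [-124, 5, 0], "turn": [0, 0, 0], "claw": 0},
  {"delta_pos": [-132, 5, 0], "turn": [0, 0, 0], "claw": 0},
])

```text
clock: 32.4
tcp_pos: [0.5055, -0.1113, 0.0088]
ee_rot: [0.713, 0.701, -0.0, -0.0]
wrist_force: [-3.0, 2.5, 0.3]
finger_gap: 0.0926
gripper_force: 1.3
```

```bash
python3 - <<'E'
from h import *
stat(); im=plq(lo=(.42,-.36,.016),hi=(.70,-.1,.036)); np.savez('s5.npz',**im)
a=cv2.resize(im['T'][130:280,270:500],(0,0),fx=3.4,fy=3.4,interpolation=cv2.INTER_CUBIC)
cv2.imwrite('pics/a2.png',a[...,::-1])
E
```

```text
32.4 [ 0.5055 -0.1113  0.0088] phi -1.0 F [-3.   2.5  0.3] gap 0.0926 1.3 q [-0.43  0.44  1.86 -0.    0.84 -0.42]
plq 608 (array([ 667.1, -169.9]), array([101.4,  41.3]), 60.99)
plq 2444 (array([ 615. , -154.5]), array([169.6, 105.1]), 1.39)
```

View pics/a2.png

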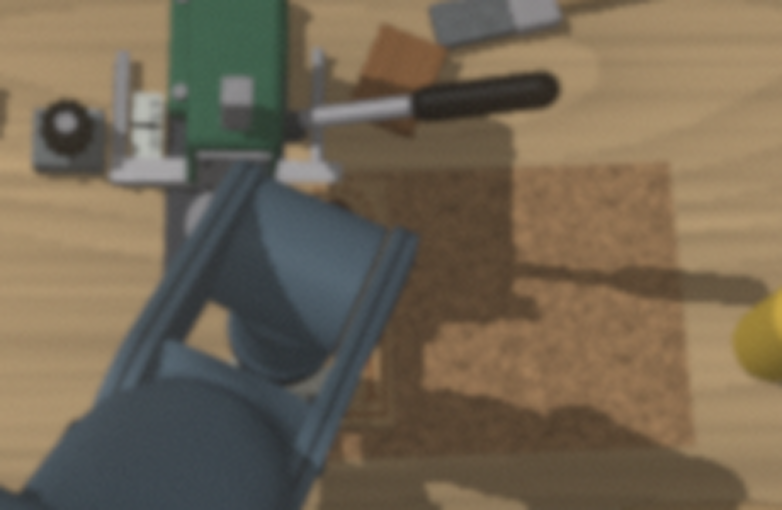

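send_rows([
  {"delta_pos": [-8, 0, 0], "turn": [0, 0, 0], "claw": 0},
  {"delta_pos": [-16, 0, 0], "turn": [0, 0, 0], "claw": 0},
  {"delta_pos": [-24, 0, 0], "turn": [0, 0, 0], "claw": 0},
  {"delta_pos": [-32, 0, 0], "turn": [0, 0, 0], "claw": 0},
  {"delta_pos": [-40, 0, 0], "turn": [0, 0, 0], "claw": 0},
  {"delta_pos": [-48, 0, 0], "turn": [0, 0, 0], "claw": 0},
  {"delta_pos": [-56, 0, 0], "turn": [0, 0, 0], "claw": 0},
  {"delta_pos": [-64, 0, 0], "turn": [0, 0, 0], "claw": 0},
  {"delta_pos": [-72, 0, 0], "turn": [0, 0, 0], "claw": 0},
  {"delta_pos": [-80, 0, 0], "turn": [0, 0, 0], "claw": 0},
  {"delta_pos": [-88, 0, 0], "turn": [0, 0, 0], "claw": 0},
  {"delta_pos": [-94, 0, 0], "turn": [0, 0, 0], "claw": 0},
  {"delta_pos": [-98, 0, 0], "turn": [0, 0, 0], "claw": 0},
  {"delta_pos": [-98, 0, 0], "turn": [0, 0, 0], "claw": 0},
])

```text
clock: 33.9
tcp_pos: [0.5043, -0.2095, 0.0091]
ee_rot: [0.713, 0.701, -0.0, 0.0]
wrist_force: [0.1, 0.6, -0.1]
finger_gap: 0.0929
gripper_force: 0.0
```

```bash
python3 - <<'E'
from h import *
stat(); im=plq(lo=(.42,-.40,.016),hi=(.70,-.19,.036)); np.savez('s5.npz',**im)
S=im['S'];a=cv2.resize(S[240:420,140:360],(0,0),fx=3.3,fy=3.3,interpolation=cv2.INTER_CUBIC); cv2.imwrite('pics/a3.png',a[...,::-1])
E
```

```text
33.9 [ 0.5043 -0.2095  0.0091] phi -1.0 F [ 0.1  0.6 -0.1] gap 0.0929 0.0 q [-0.6   0.48  1.79 -0.    0.87 -0.58]
plq 156 (array([ 484.8, -312.1]), array([20.7, 40.4]), 61.91)
plq 2275 (array([ 567.3, -252.2]), array([204.5, 105.3]), 6.34)
```

View pics/a3.png

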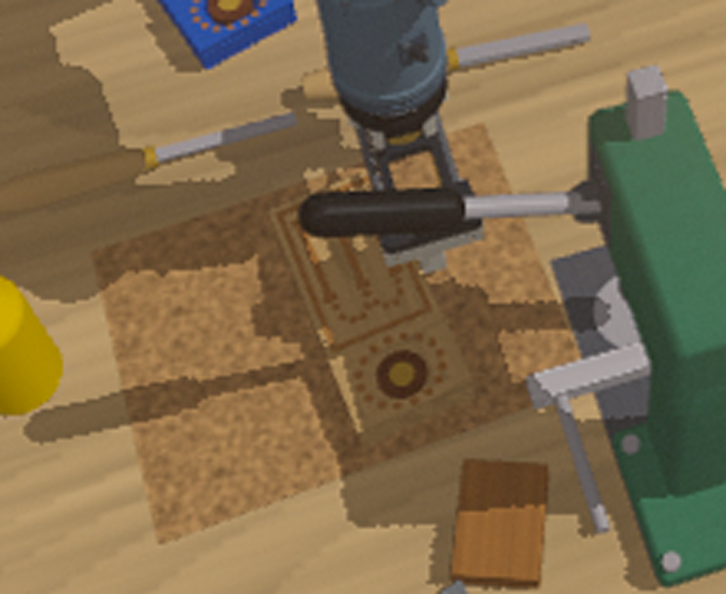

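View: plaque A is on the mat, turned about 7° with the tail leading, and its button at crop (402,375) looks sunk. Shift the hand forward and push further right.

send_rows([
  {"delta_pos": [5, 9, 0], "turn": [0, 0, 0], "claw": 0},
  {"delta_pos": [5, 18, 0], "turn": [0, 0, 0], "claw": 0},
  {"delta_pos": [-3, 18, 0], "turn": [0, 0, 0], "claw": 0},
  {"delta_pos": [-11, 18, 0], "turn": [0, 0, 0], "claw": 0},
  {"delta_pos": [-19, 18, 0], "turn": [0, 0, 0], "claw": 0},
  {"delta_pos": [-27, 18, 0], "turn": [0, 0, 0], "claw": 0},
  {"delta_pos": [-35, 18, 0], "turn": [0, 0, 0], "claw": 0},
  {"delta_pos": [-43, 18, 0], "turn": [0, 0, 0], "claw": 0},
  {"delta_pos": [-51, 18, 0], "turn": [0, 0, 0], "claw": 0},
  {"delta_pos": [-59, 18, 0], "turn": [0, 0, 0], "claw": 0},
  {"delta_pos": [-67, 18, 0], "turn": [0, 0, 0], "claw": 0},
  {"delta_pos": [-75, 18, 0], "turn": [0, 0, 0], "claw": 0},
  {"delta_pos": [-83, 18, 0], "turn": [0, 0, 0], "claw": 0},
  {"delta_pos": [-91, 18, 0], "turn": [0, 0, 0], "claw": 0},
  {"delta_pos": [-99, 18, 0], "turn": [0, 0, 0], "claw": 0},
  {"delta_pos": [-106, 18, 0], "turn": [0, 0, 0], "claw": 0},
  {"delta_pos": [-110, 18, 0], "turn": [0, 0, 0], "claw": 0},
  {"delta_pos": [-110, 18, 0], "turn": [0, 0, 0], "claw": 0},
])

```text
clock: 35.8
tcp_pos: [0.5204, -0.3201, 0.0091]
ee_rot: [0.713, 0.701, -0.0, 0.0]
wrist_force: [0.1, -0.5, -0.1]
finger_gap: 0.0929
gripper_force: 0.0
```

send_rows([
  {"delta_pos": [15, 0, 0], "turn": [0, 0, 0], "claw": 0},
  {"delta_pos": [35, -20, -20], "turn": [0, 0, 0], "claw": 0},
  {"delta_pos": [60, -60, -60], "turn": [0, 0, 0], "claw": 0},
  {"delta_pos": [90, -100, -100], "turn": [0, 0, 0], "claw": 0},
  {"delta_pos": [130, -120, -130], "turn": [0, 0, 0], "claw": 0},
  {"delta_pos": [180, -130, -150], "turn": [0, 0, 0], "claw": 0},
  {"delta_pos": [230, -130, -150], "turn": [0, 0, 0], "claw": 0},
  {"delta_pos": [280, -130, -150], "turn": [0, 0, 0], "claw": 0},
  {"delta_pos": [330, -130, -150], "turn": [0, 0, 0], "claw": 0},
  {"delta_pos": [380, -130, -150], "turn": [0, 0, 0], "claw": 0},
  {"delta_pos": [430, -110, -150], "turn": [0, 0, 0], "claw": 0},
  {"delta_pos": [480, -90, -150], "turn": [0, 0, 0], "claw": 0},
  {"delta_pos": [520, -70, -150], "turn": [0, 0, 0], "claw": 0},
  {"delta_pos": [520, -70, -150], "turn": [0, 0, 0], "claw": 0},
])

```text
clock: 37.2
tcp_pos: [0.4591, 0.2062, 0.1592]
ee_rot: [0.712, 0.702, 0.001, 0.0]
wrist_force: [-0.2, -0.4, 0.4]
finger_gap: 0.0929
gripper_force: 0.0
```

```bash
python3 - <<'E'
from h import *
stat(); im=plq(lo=(.42,-.455,.016),hi=(.72,-.25,.036)); np.savez('s6.npz',**im)
for c in cloud(im):
    print('B',rect(sel(c,(.36,.30,.016),(.62,.5,.036))[0]),'bottle',rect(sel(c,(.4,-.62,.03),(.62,-.46,.2))[0]),'chisel',rect(sel(c,(.33,-.22,.008),(.45,0.02,.04))[0]))
for r in regions_of('button1','top')[:4]+regions_of('button1','scene')[:4]:
    p=r['rect']; m=r['pixels']; 
    for n in('T','S'):
        pass
for cam_,k in(('top','T'),('scene','S')):
    optics.get_image(cam_)
    P=xyz(cam_,im['d'+k])
    for r in regions_of('button1',cam_)[:4]:
        q=P[cv2.erode(r['pixels'].astype(np.uint8),np.ones((3,3)))>0]
        if len(q)>10: print(cam_,round(r['confidence'],2),np.median(q,0).round(4),len(q))
E
```

```text
37.2 [0.4591 0.2062 0.1592] phi -0.8 F [-0.2 -0.4  0.4] gap 0.0929 0.0 q [0.2  0.22 1.73 0.   1.18 0.21]
plq 2330 (array([ 558.7, -374.7]), array([ 90.6, 201.7]), 88.83)
plq 2834 (array([ 558.6, -371.4]), array([ 88.5, 202.6]), 88.96)
B (array([480.4, 458.8]), array([200.5,  24.9]), 2.94) bottle (array([ 533.9, -516.6]), array([63. , 56.1]), 37.3) chisel (array([ 382.5, -125.1]), array([190.5,  26.1]), 85.89)
B (array([480.3, 423.7]), array([ 94.7, 203.1]), 89.62) bottle (array([ 543.4, -514.7]), array([53.6, 62.8]), 20.6) chisel (array([ 382.9, -122.9]), array([194.9,  29.3]), 85.78)
top 0.6 [ 0.2784 -0.3058  0.0312] 104
top 0.32 [ 0.6822 -0.0199  0.0194] 309
scene 0.63 [ 0.5717 -0.3707  0.0238] 2770
scene 0.62 [ 0.629  -0.3716  0.0238] 119
```

Plaque A rests on the mat at (0.559, −0.373), with its button home (z about 23.8 mm). Now plaque B: first push it forward from behind, then across.

```bash
python3 - <<'E'
from h import *
print(goto((.355,.422,.13),-90.9),goto((.355,.422,.010),-90.9))
E
```

```text
(array([ 218.9, -107.7,   29.2]), array([0.   , 0.   , 1.568])) (array([ 218.9, -107.7,  149.2]), array([0.   , 0.   , 1.568]))
```

send_rows([
  {"delta_pos": [40, -25, 0], "turn": [0, 0, 0.14], "claw": 0.46},
  {"delta_pos": [80, -60, 0], "turn": [0, 0, 0.28], "claw": 0.46},
  {"delta_pos": [120, -100, 0], "turn": [0, 0, 0.42], "claw": 0.46},
  {"delta_pos": [160, -108, 0], "turn": [0, 0, 0.56], "claw": 0.46},
  {"delta_pos": [200, -108, 0], "turn": [0, 0, 0.7], "claw": 0.46},
  {"delta_pos": [219, -108, 0], "turn": [0, 0, 0.84], "claw": 0.46},
  {"delta_pos": [219, -108, 0], "turn": [0, 0, 0.98], "claw": 0.46},
  {"delta_pos": [219, -108, 0], "turn": [0, 0, 1.12], "claw": 0.46},
  {"delta_pos": [219, -108, 0], "turn": [0, 0, 1.26], "claw": 0.46},
  {"delta_pos": [219, -108, 10], "turn": [0, 0, 1.4], "claw": 0.46},
  {"delta_pos": [219, -108, 30], "turn": [0, 0, 1.54], "claw": 0.46},
  {"delta_pos": [219, -108, 60], "turn": [0, 0, 1.568], "claw": 0.46},
  {"delta_pos": [219, -108, 95], "turn": [0, 0, 1.568], "claw": 0.46},
  {"delta_pos": [219, -108, 125], "turn": [0, 0, 1.568], "claw": 0.46},
  {"delta_pos": [219, -108, 142], "turn": [0, 0, 1.568], "claw": 0.46},
  {"delta_pos": [219, -108, 149], "turn": [0, 0, 1.568], "claw": 0.46},
  {"delta_pos": [219, -108, 149], "turn": [0, 0, 1.568], "claw": 0.46},
])

```text
clock: 39.3
tcp_pos: [0.355, 0.4219, 0.0096]
ee_rot: [1.0, -0.008, -0.001, 0.001]
wrist_force: [0.5, 0.2, 0.1]
finger_gap: 0.0501
gripper_force: 0.0
```

```bash
python3 - <<'E'
from h import *
stat(); im=plq(lo=(.36,.30,.016),hi=(.66,.5,.036)); print(goto((.428,.422,.010),-90.9))
E
```

```text
39.3 [0.355  0.4219 0.0096] phi -90.9 F [0.5 0.2 0.1] gap 0.0501 0.0 q [ 0.67  0.49  1.77 -0.    0.88  2.26]
plq 2128 (array([488.9, 420. ]), array([ 91.4, 184.6]), 89.89)
plq 1927 (array([480.1, 424.1]), array([ 94. , 203.3]), 88.57)
(array([72.1, -0. ,  1.3]), array([-0.001, -0.001,  0.001]))
```

send_rows([
  {"delta_pos": [8, 0, 0], "turn": [0, 0, 0], "claw": 0.46},
  {"delta_pos": [16, 0, 0], "turn": [0, 0, 0], "claw": 0.46},
  {"delta_pos": [23, 0, 0], "turn": [0, 0, 0], "claw": 0.46},
  {"delta_pos": [30, 0, 0], "turn": [0, 0, 0], "claw": 0.46},
  {"delta_pos": [37, 0, 0], "turn": [0, 0, 0], "claw": 0.46},
  {"delta_pos": [44, 0, 0], "turn": [0, 0, 0], "claw": 0.46},
  {"delta_pos": [51, 0, 0], "turn": [0, 0, 0], "claw": 0.46},
  {"delta_pos": [58, 0, 0], "turn": [0, 0, 0], "claw": 0.46},
  {"delta_pos": [65, 0, 0], "turn": [0, 0, 0], "claw": 0.46},
  {"delta_pos": [70, 0, 0], "turn": [0, 0, 0], "claw": 0.46},
  {"delta_pos": [73, 0, 0], "turn": [0, 0, 0], "claw": 0.46},
  {"delta_pos": [73, 0, 0], "turn": [0, 0, 0], "claw": 0.46},
  {"delta_pos": [60, 0, 0], "turn": [0, 0, 0], "claw": 0.46},
  {"delta_pos": [50, 0, -30], "turn": [0, 0, 0], "claw": 0.46},
  {"delta_pos": [50, -10, -75], "turn": [0, 0, -0.1], "claw": 0.4},
  {"delta_pos": [60, -30, -110], "turn": [0, 0, -0.24], "claw": 0.3},
  {"delta_pos": [80, -60, -110], "turn": [0, 0, -0.38], "claw": 0.2},
  {"delta_pos": [100, -80, -110], "turn": [0, 0, -0.52], "claw": 0.1},
])

```text
clock: 41.2
tcp_pos: [0.4565, 0.504, 0.1227]
ee_rot: [0.967, 0.254, 0.002, -0.001]
wrist_force: [1.6, -0.7, 0.4]
finger_gap: 0.0752
gripper_force: 0.0
```

```bash
python3 - <<'E'
from h import *
stat(); im=plq(lo=(.36,.30,.016),hi=(.70,.5,.036)); print(goto((.50,.493,.12),-1.3),goto((.50,.493,.009),-1.3))
E
```

```text
41.2 [0.4565 0.504  0.1227] phi -60.6 F [ 1.6 -0.7  0.4] gap 0.0752 0.0 q [0.67 0.55 1.32 0.   1.26 1.73]
plq 2344 (array([537.8, 418.8]), array([ 90.6, 201.2]), 89.59)
plq 2028 (array([538.2, 422.5]), array([ 93.6, 205. ]), 89.26)
(array([31.7, 30. ,  0.3]), array([ 1.000e-03, -3.000e-03, -1.039e+00])) (array([ 31.3,  30.1, 111.3]), array([ 1.000e-03, -3.000e-03, -1.039e+00]))
```

send_rows([
  {"delta_pos": [10, 10, 0], "turn": [0, 0, -0.14], "claw": 0},
  {"delta_pos": [20, 20, 0], "turn": [0, 0, -0.28], "claw": 0},
  {"delta_pos": [32, 30, 0], "turn": [0, 0, -0.42], "claw": 0},
  {"delta_pos": [32, 30, 0], "turn": [0, 0, -0.56], "claw": 0},
  {"delta_pos": [32, 30, 0], "turn": [0, 0, -0.7], "claw": 0},
  {"delta_pos": [32, 30, 0], "turn": [0, 0, -0.84], "claw": 0},
  {"delta_pos": [32, 30, 0], "turn": [0, 0, -0.98], "claw": 0},
  {"delta_pos": [32, 30, 0], "turn": [0, 0, -1.039], "claw": 0},
  {"delta_pos": [32, 30, 20], "turn": [0, 0, -1.039], "claw": 0},
  {"delta_pos": [32, 30, 55], "turn": [0, 0, -1.039], "claw": 0},
  {"delta_pos": [32, 30, 85], "turn": [0, 0, -1.039], "claw": 0},
  {"delta_pos": [32, 30, 105], "turn": [0, 0, -1.039], "claw": 0},
  {"delta_pos": [32, 30, 111], "turn": [0, 0, -1.039], "claw": 0},
  {"delta_pos": [32, 30, 111], "turn": [0, 0, -1.039], "claw": 0},
])

```text
clock: 42.7
tcp_pos: [0.4974, 0.4901, 0.0081]
ee_rot: [0.716, 0.698, -0.001, -0.0]
wrist_force: [0.6, -0.8, 0.5]
finger_gap: 0.0929
gripper_force: 0.0
```

```bash
python3 - <<'E'
from h import *
stat(); print(goto((.50,.30,.009),-1.3),goto((.50,0.04,.009),-1.3))
E
```

```text
42.7 [0.4974 0.4901 0.0081] phi -1.5 F [ 0.6 -0.8  0.5] gap 0.0929 0.0 q [ 0.62  0.7   1.37 -0.    1.08  0.65]
(array([-190. ,    7.7,   -0.6]), array([-0.002,  0.002, -0.004])) (array([-4.499e+02,  1.470e+01, -2.000e-01]), array([-0.002,  0.002, -0.004]))
```

send_rows([
  {"delta_pos": [-8, 1, 0], "turn": [0, 0, 0], "claw": 0},
  {"delta_pos": [-16, 1, 0], "turn": [0, 0, 0], "claw": 0},
  {"delta_pos": [-24, 2, 0], "turn": [0, 0, 0], "claw": 0},
  {"delta_pos": [-34, 2, 0], "turn": [0, 0, 0], "claw": 0},
  {"delta_pos": [-45, 2, 0], "turn": [0, 0, 0], "claw": 0},
  {"delta_pos": [-57, 3, 0], "turn": [0, 0, 0], "claw": 0},
  {"delta_pos": [-69, 3, 0], "turn": [0, 0, 0], "claw": 0},
  {"delta_pos": [-81, 4, 0], "turn": [0, 0, 0], "claw": 0},
  {"delta_pos": [-93, 4, 0], "turn": [0, 0, 0], "claw": 0},
  {"delta_pos": [-105, 4, 0], "turn": [0, 0, 0], "claw": 0},
  {"delta_pos": [-117, 5, 0], "turn": [0, 0, 0], "claw": 0},
  {"delta_pos": [-129, 5, 0], "turn": [0, 0, 0], "claw": 0},
  {"delta_pos": [-141, 6, 0], "turn": [0, 0, 0], "claw": 0},
  {"delta_pos": [-153, 6, 0], "turn": [0, 0, 0], "claw": 0},
  {"delta_pos": [-165, 6, 0], "turn": [0, 0, 0], "claw": 0},
  {"delta_pos": [-177, 7, 0], "turn": [0, 0, 0], "claw": 0},
  {"delta_pos": [-189, 7, 0], "turn": [0, 0, 0], "claw": 0},
  {"delta_pos": [-201, 8, 0], "turn": [0, 0, 0], "claw": 0},
  {"delta_pos": [-213, 8, 0], "turn": [0, 0, 0], "claw": 0},
  {"delta_pos": [-225, 8, 0], "turn": [0, 0, 0], "claw": 0},
])

```text
clock: 44.7
tcp_pos: [0.5006, 0.2645, 0.009]
ee_rot: [0.716, 0.698, -0.0, -0.0]
wrist_force: [1.1, 2.3, 0.5]
finger_gap: 0.0931
gripper_force: 1.0
```

```bash
python3 - <<'E'
from h import *
stat(); im=plq(lo=(.36,.10,.016),hi=(.70,.4,.036)); print(goto((.50,0.012,.009),-1.3))
E
```

```text
44.7 [0.5006 0.2645 0.009 ] phi -1.5 F [1.1 2.3 0.5] gap 0.0931 1.0 q [ 0.29  0.51  1.74 -0.    0.9   0.32]
plq 2156 (array([538.3, 207.6]), array([ 88.6, 202.2]), 89.59)
plq 2243 (array([538.7, 218. ]), array([107. , 203.1]), 87.99)
(array([-2.515e+02,  6.500e+00,  2.000e-01]), array([-0.001,  0.001, -0.005]))
```

Tracking nicely. Continue.

send_rows([
  {"delta_pos": [-10, 0, 0], "turn": [0, 0, 0], "claw": 0},
  {"delta_pos": [-22, 1, 0], "turn": [0, 0, 0], "claw": 0},
  {"delta_pos": [-35, 1, 0], "turn": [0, 0, 0], "claw": 0},
  {"delta_pos": [-48, 1, 0], "turn": [0, 0, 0], "claw": 0},
  {"delta_pos": [-61, 2, 0], "turn": [0, 0, 0], "claw": 0},
  {"delta_pos": [-75, 2, 0], "turn": [0, 0, 0], "claw": 0},
  {"delta_pos": [-89, 2, 0], "turn": [0, 0, 0], "claw": 0},
  {"delta_pos": [-103, 3, 0], "turn": [0, 0, 0], "claw": 0},
  {"delta_pos": [-117, 3, 0], "turn": [0, 0, 0], "claw": 0},
  {"delta_pos": [-131, 3, 0], "turn": [0, 0, 0], "claw": 0},
  {"delta_pos": [-145, 4, 0], "turn": [0, 0, 0], "claw": 0},
  {"delta_pos": [-159, 4, 0], "turn": [0, 0, 0], "claw": 0},
  {"delta_pos": [-173, 5, 0], "turn": [0, 0, 0], "claw": 0},
  {"delta_pos": [-187, 5, 0], "turn": [0, 0, 0], "claw": 0},
  {"delta_pos": [-200, 5, 0], "turn": [0, 0, 0], "claw": 0},
  {"delta_pos": [-212, 6, 0], "turn": [0, 0, 0], "claw": 0},
  {"delta_pos": [-224, 6, 0], "turn": [0, 0, 0], "claw": 0},
  {"delta_pos": [-236, 6, 0], "turn": [0, 0, 0], "claw": 0},
  {"delta_pos": [-245, 6.5, 0], "turn": [0, 0, 0], "claw": 0},
  {"delta_pos": [-251, 6.5, 0], "turn": [0, 0, 0], "claw": 0},
])

```text
clock: 46.8
tcp_pos: [0.5009, 0.0137, 0.0092]
ee_rot: [0.716, 0.698, 0.0, 0.0]
wrist_force: [0.7, 2.9, 0.4]
finger_gap: 0.0931
gripper_force: 1.2
```

```bash
python3 - <<'E'
from h import *
stat(); plq(); print(goto((.4985,-.0185,.0087),-1.3))
E
```

```text
46.8 [0.5009 0.0137 0.0092] phi -1.5 F [0.7 2.9 0.4] gap 0.0931 1.2 q [-0.2   0.42  1.9  -0.    0.82 -0.17]
plq 1141 (array([536.6, -55.4]), array([ 59.7, 198.8]), 88.06)
plq 547 (array([464.7, -58.5]), array([ 65.3, 124.6]), 46.18)
(array([-32.1,  -1.6,   0.5]), array([ 0.   ,  0.   , -0.004]))
```

send_rows([
  {"delta_pos": [-7, 0, 0], "turn": [0, 0, 0], "claw": 0},
  {"delta_pos": [-14, 0, 0], "turn": [0, 0, 0], "claw": 0},
  {"delta_pos": [-20, 0, 0], "turn": [0, 0, 0], "claw": 0},
  {"delta_pos": [-26, 0, 0], "turn": [0, 0, 0], "claw": 0},
  {"delta_pos": [-30, 0, 0], "turn": [0, 0, 0], "claw": 0},
  {"delta_pos": [-32, 0, 0], "turn": [0, 0, 0], "claw": 0},
  {"delta_pos": [-32, 0, 0], "turn": [0, 0, 0], "claw": 0},
  {"delta_pos": [-10, -2, 0], "turn": [0, 0, 0], "claw": 0.1},
  {"delta_pos": [28, -10, -30], "turn": [0, 0, 0.1], "claw": 0.2},
  {"delta_pos": [58, -20, -60], "turn": [0, 0, 0.2], "claw": 0.46},
  {"delta_pos": [98, -35, -90], "turn": [0, 0, 0.3], "claw": 0.46},
  {"delta_pos": [138, -50, -110], "turn": [0, 0, 0.45], "claw": 0.46},
  {"delta_pos": [178, -70, -110], "turn": [0, 0, 0.6], "claw": 0.46},
  {"delta_pos": [208, -100, -110], "turn": [0, 0, 0.75], "claw": 0.46},
  {"delta_pos": [208, -130, -110], "turn": [0, 0, 0.9], "claw": 0.46},
  {"delta_pos": [208, -150, -110], "turn": [0, 0, 1.05], "claw": 0.46},
  {"delta_pos": [208, -150, -110], "turn": [0, 0, 1.2], "claw": 0.46},
  {"delta_pos": [208, -150, -110], "turn": [0, 0, 1.35], "claw": 0.46},
  {"delta_pos": [208, -150, -110], "turn": [0, 0, 1.5], "claw": 0.46},
  {"delta_pos": [208, -150, -110], "turn": [0, 0, 1.57], "claw": 0.46},
])

```text
clock: 48.9
tcp_pos: [0.3563, 0.2262, 0.1192]
ee_rot: [1.0, -0.015, 0.0, 0.0]
wrist_force: [-0.6, -0.3, 0.3]
finger_gap: 0.0503
gripper_force: 0.0
```

```bash
python3 - <<'E'
from h import *
stat(); im=plq()
for c in cloud(im):
    q=clean(sel(c,(.38,-.16,.016),(.665,.12,.036))[0]); t=q[q[:,0]<.55]
    print('tail',np.round(np.percentile(t[:,0],[.3,1]),4),'y',np.round(np.percentile(t[:,1],[.5,99.5]),4))
print(goto((.421,-.072,.1186),-91.3))
E
```

```text
48.9 [0.3563 0.2262 0.1192] phi -91.8 F [-0.6 -0.3  0.3] gap 0.0503 0.0 q [ 0.3   0.13  1.97 -0.    1.05  1.9 ]
plq 2324 (array([537.4, -73.4]), array([ 88.2, 200.9]), 88.51)
plq 1230 (array([486. , -68.5]), array([ 88.1, 100.8]), 88.59)
tail [0.4369 0.4373] y [-0.1155 -0.0281]
tail [0.4371 0.4378] y [-0.1123 -0.0242]
(array([ 72.4, 296.5,   0.7]), array([ 0.   , -0.   , -0.003]))
```

send_rows([
  {"delta_pos": [20, 48, 0], "turn": [0, 0, 0], "claw": 0.46},
  {"delta_pos": [36, 96, 0], "turn": [0, 0, 0], "claw": 0.46},
  {"delta_pos": [52, 144, 0], "turn": [0, 0, 0], "claw": 0.46},
  {"delta_pos": [68, 192, 0], "turn": [0, 0, 0], "claw": 0.46},
  {"delta_pos": [74, 240, 0], "turn": [0, 0, 0], "claw": 0.46},
  {"delta_pos": [74, 288, 0], "turn": [0, 0, 0], "claw": 0.46},
  {"delta_pos": [74, 296, 0], "turn": [0, 0, 0], "claw": 0.46},
  {"delta_pos": [74, 296, 0], "turn": [0, 0, 0], "claw": 0.46},
  {"delta_pos": [74, 296, 0], "turn": [0, 0, 0], "claw": 0.46},
  {"delta_pos": [74, 296, 40], "turn": [0, 0, 0], "claw": 0.46},
  {"delta_pos": [74, 296, 75], "turn": [0, 0, 0], "claw": 0.46},
  {"delta_pos": [74, 296, 98], "turn": [0, 0, 0], "claw": 0.46},
  {"delta_pos": [74, 296, 109], "turn": [0, 0, 0], "claw": 0.46},
  {"delta_pos": [74, 296, 109], "turn": [0, 0, 0], "claw": 0.46},
  {"delta_pos": [74, 296, 109], "turn": [0, 0, 0], "claw": 0.46},
])

```text
clock: 50.5
tcp_pos: [0.4229, -0.0699, 0.0104]
ee_rot: [1.0, -0.011, -0.0, -0.0]
wrist_force: [0.5, -0.7, 0.8]
finger_gap: 0.0502
gripper_force: 0.0
```

```bash
python3 - <<'E'
from h import *
stat(); print(goto((.459,-.0735,.010),-91.3))
E
```

```text
50.5 [ 0.4229 -0.0699  0.0104] phi -91.3 F [ 0.5 -0.7  0.8] gap 0.0502 0.0 q [-0.43  0.32  2.07  0.    0.75  1.17]
(array([36.2,  2.8,  0.4]), array([-0.,  0.,  0.]))
```

send_rows([
  {"delta_pos": [5, 1, 0], "turn": [0, 0, 0], "claw": 0.46},
  {"delta_pos": [10, 1, 0], "turn": [0, 0, 0], "claw": 0.46},
  {"delta_pos": [15, 1, 0], "turn": [0, 0, 0], "claw": 0.46},
  {"delta_pos": [20, 1, 0], "turn": [0, 0, 0], "claw": 0.46},
  {"delta_pos": [25, 1, 0], "turn": [0, 0, 0], "claw": 0.46},
  {"delta_pos": [30, 1, 0], "turn": [0, 0, 0], "claw": 0.46},
  {"delta_pos": [34, 1, 0], "turn": [0, 0, 0], "claw": 0.46},
  {"delta_pos": [37, 1, 0], "turn": [0, 0, 0], "claw": 0.46},
  {"delta_pos": [38, 1, 0], "turn": [0, 0, 0], "claw": 0.46},
  {"delta_pos": [39, 1, 0], "turn": [0, 0, 0], "claw": 0.46},
  {"delta_pos": [39, 1, 0], "turn": [0, 0, 0], "claw": 0.46},
])

```text
clock: 51.6
tcp_pos: [0.4608, -0.0733, 0.01]
ee_rot: [1.0, -0.012, -0.001, -0.0]
wrist_force: [-6.5, -0.8, 3.7]
finger_gap: 0.0503
gripper_force: 2.9
```

send_rows([
  {"delta_pos": [1, 0, 0], "turn": [0, 0, 0], "claw": 0.46},
  {"delta_pos": [2, 0, 0], "turn": [0, 0, 0], "claw": 0.46},
  {"delta_pos": [2, 0, 0], "turn": [0, 0, 0], "claw": 0.46},
])

```text
clock: 51.9
tcp_pos: [0.4608, -0.0731, 0.0098]
ee_rot: [1.0, -0.012, -0.003, -0.0]
wrist_force: [-11.2, -2.8, 7.9]
finger_gap: 0.0501
gripper_force: 5.5
```

Same contact position as before, so it is firmly against the stop. Retreat, then go to the lever.

send_rows([
  {"delta_pos": [-10, 0, 0], "turn": [0, 0, 0], "claw": 0.46},
  {"delta_pos": [-20, 0, 0], "turn": [0, 0, 0], "claw": 0.46},
  {"delta_pos": [-30, 0, 0], "turn": [0, 0, 0], "claw": 0.46},
  {"delta_pos": [-35, 0, -30], "turn": [0, 0, 0], "claw": 0.46},
  {"delta_pos": [-40, 0, -80], "turn": [0, 0, 0], "claw": 0.46},
  {"delta_pos": [-60, 0, -130], "turn": [0, 0, 0], "claw": 0.46},
  {"delta_pos": [-100, 0, -160], "turn": [0, 0, 0], "claw": 0.46},
  {"delta_pos": [-100, 0, -160], "turn": [0, 0, 0], "claw": 0.46},
  {"delta_pos": [-100, 0, -160], "turn": [0, 0, 0], "claw": 0.46},
])

```text
clock: 52.8
tcp_pos: [0.3639, -0.0711, 0.171]
ee_rot: [1.0, -0.013, 0.002, 0.001]
wrist_force: [0.7, -0.2, -0.9]
finger_gap: 0.0506
gripper_force: 0.0
```

```bash
python3 - <<'E'
from h import *
stat(); im=plq()
for c in cloud(im):
    q=clean(sel(c,(.38,-.16,.016),(.665,.12,.036))[0]); t=q[(q[:,0]<.60)]
    print('y',np.round(np.percentile(t[:,1],[.5,99.5]),4))
g=im['T'].mean(2); print([(v,int(g[v,310:314].mean())) for v in range(158,174)])
print(goto((.6502,-.2426,.34),-1.3))
E
```

```text
52.8 [ 0.3639 -0.0711  0.171 ] phi -91.5 F [ 0.7 -0.2 -0.9] gap 0.0506 0.0 q [-0.5  -0.03  2.    0.    1.18  1.1 ]
plq 1396 (array([586.2, -75.3]), array([ 88. , 159.7]), 88.12)
plq 1028 (array([606.8, -98.8]), array([ 35.4, 117. ]), 88.49)
y [-0.119  -0.0309]
y [-0.1154 -0.0808]
[(158, 155), (159, 161), (160, 162), (161, 163), (162, 164), (163, 164), (164, 161), (165, 144), (166, 110), (167, 115), (168, 148), (169, 162), (170, 164), (171, 163), (172, 158), (173, 154)]
(array([ 290.6,  164.3, -170.6]), array([-0.   , -0.   , -1.574]))
```

send_rows([
  {"delta_pos": [0, 10, -45], "turn": [0, 0, -0.12], "claw": 0.2},
  {"delta_pos": [10, 30, -90], "turn": [0, 0, -0.24], "claw": 0.2},
  {"delta_pos": [20, 50, -130], "turn": [0, 0, -0.38], "claw": 0.2},
  {"delta_pos": [40, 70, -170], "turn": [0, 0, -0.52], "claw": 0.2},
  {"delta_pos": [70, 86, -170], "turn": [0, 0, -0.66], "claw": 0.2},
  {"delta_pos": [110, 105, -170], "turn": [0, 0, -0.8], "claw": 0.2},
  {"delta_pos": [155, 120, -170], "turn": [0, 0, -0.94], "claw": 0.2},
  {"delta_pos": [200, 140, -170], "turn": [0, 0, -1.08], "claw": 0.2},
  {"delta_pos": [245, 155, -170], "turn": [0, 0, -1.22], "claw": 0.2},
  {"delta_pos": [290, 164, -170], "turn": [0, 0, -1.36], "claw": 0.2},
  {"delta_pos": [290, 164, -170], "turn": [0, 0, -1.5], "claw": 0.2},
  {"delta_pos": [290, 164, -170], "turn": [0, 0, -1.575], "claw": 0.2},
  {"delta_pos": [290, 164, -170], "turn": [0, 0, -1.575], "claw": 0.2},
  {"delta_pos": [290, 164, -170], "turn": [0, 0, -1.575], "claw": 0.2},
])

```text
clock: 54.3
tcp_pos: [0.6501, -0.2421, 0.3377]
ee_rot: [0.715, 0.699, -0.0, -0.001]
wrist_force: [-0.6, -0.2, 0.6]
finger_gap: 0.0737
gripper_force: 0.0
```

```bash
python3 - <<'E'
from h import *
stat(); print(goto((.649,-.2423,.2624),-1.3))
E
```

```text
54.3 [ 0.6501 -0.2421  0.3377] phi -1.3 F [-0.6 -0.2  0.6] gap 0.0737 0.0 q [-0.52  0.5   0.9   0.    1.75 -0.49]
(array([-0.4, -0.9, 75.3]), array([-0.003, -0.002, -0.   ]))
```

send_rows([
  {"delta_pos": [0, -1, 30], "turn": [0, 0, 0], "claw": 0.2},
  {"delta_pos": [0, -1, 55], "turn": [0, 0, 0], "claw": 0.2},
  {"delta_pos": [0, -1, 75], "turn": [0, 0, 0], "claw": 0.2},
  {"delta_pos": [0, -1, 75], "turn": [0, 0, 0], "claw": 0.2},
  {"delta_pos": [0, -1, 75], "turn": [0, 0, 0], "claw": 1},
  {"delta_pos": [0, -1, 75], "turn": [0, 0, 0], "claw": 1},
  {"delta_pos": [0, -1, 75], "turn": [0, 0, 0], "claw": 1},
  {"delta_pos": [0, -1, 75], "turn": [0, 0, 0], "claw": 1},
  {"delta_pos": [0, -1, 75], "turn": [0, 0, 0], "claw": 1},
  {"delta_pos": [0, -1, 75], "turn": [0, 0, 0], "claw": 1},
  {"delta_pos": [0, -1, 75], "turn": [0, 0, 0], "claw": 1},
  {"delta_pos": [0, -1, 75], "turn": [0, 0, 0], "claw": 1},
  {"delta_pos": [0, -1, 75], "turn": [0, 0, 0], "claw": 1},
])

```text
clock: 55.6
tcp_pos: [0.6491, -0.2421, 0.2653]
ee_rot: [0.714, 0.7, 0.0, 0.0]
wrist_force: [3.0, -0.1, -0.3]
finger_gap: 0.0252
gripper_force: 30.0
```

send_rows([
  {"delta_pos": [-4, 0, 10], "turn": [0, 0, 0], "claw": 1},
  {"delta_pos": [-7, 0, 20], "turn": [0, 0, 0], "claw": 1},
  {"delta_pos": [-10, 0, 30], "turn": [0, 0, 0], "claw": 1},
  {"delta_pos": [-12, 0, 40], "turn": [0, 0, 0], "claw": 1},
  {"delta_pos": [-13, 0, 51], "turn": [0, 0, 0], "claw": 1},
  {"delta_pos": [-13, 0, 61], "turn": [0, 0, 0], "claw": 1},
  {"delta_pos": [-13, 0, 72], "turn": [0, 0, 0], "claw": 1},
  {"delta_pos": [-12, 0, 82], "turn": [0, 0, 0], "claw": 1},
  {"delta_pos": [-12, 0, 82], "turn": [0, 0, 0], "claw": 1},
])

```text
clock: 56.5
tcp_pos: [0.6488, -0.2556, 0.1827]
ee_rot: [0.715, 0.699, -0.0, 0.001]
wrist_force: [3.1, -2.7, 4.6]
finger_gap: 0.0254
gripper_force: 30.0
```

send_rows([
  {"delta_pos": [2, 0, 10], "turn": [0, 0, 0], "claw": 1},
  {"delta_pos": [5, 0, 20], "turn": [0, 0, 0], "claw": 1},
  {"delta_pos": [8, 0, 30], "turn": [0, 0, 0], "claw": 1},
  {"delta_pos": [10, 0, 35], "turn": [0, 0, 0], "claw": 1},
  {"delta_pos": [11, 0, 38], "turn": [0, 0, 0], "claw": 1},
  {"delta_pos": [12, 0, 41], "turn": [0, 0, 0], "claw": 1},
  {"delta_pos": [12, 0, 41], "turn": [0, 0, 0], "claw": 1},
])

```text
clock: 57.2
tcp_pos: [0.6491, -0.2455, 0.1453]
ee_rot: [0.715, 0.699, -0.001, 0.004]
wrist_force: [-2.4, -5.2, 14.8]
finger_gap: 0.0253
gripper_force: 30.0
```

send_rows([
  {"delta_pos": [1, 0, 3], "turn": [0, 0, 0], "claw": 1},
  {"delta_pos": [1, 0, 4], "turn": [0, 0, 0], "claw": 1},
  {"delta_pos": [1, 0, 4], "turn": [0, 0, 0], "claw": 1},
])

```text
clock: 57.5
tcp_pos: [0.6492, -0.2448, 0.1434]
ee_rot: [0.715, 0.699, -0.001, 0.004]
wrist_force: [-5.8, -3.7, 24.3]
finger_gap: 0.0254
gripper_force: 30.0
```

send_rows([
  {"delta_pos": [-4, 0, -15], "turn": [0, 0, 0], "claw": 1},
  {"delta_pos": [-8, 0, -27], "turn": [0, 0, 0], "claw": 1},
  {"delta_pos": [-12, 0, -40], "turn": [0, 0, 0], "claw": 1},
  {"delta_pos": [-14, 0, -53], "turn": [0, 0, 0], "claw": 1},
  {"delta_pos": [-14, 0, -66], "turn": [0, 0, 0], "claw": 1},
  {"delta_pos": [-14, 0, -76], "turn": [0, 0, 0], "claw": 1},
  {"delta_pos": [-13, 0, -87], "turn": [0, 0, 0], "claw": 1},
  {"delta_pos": [-11, 0, -97], "turn": [0, 0, 0], "claw": 1},
  {"delta_pos": [-8, 0, -107], "turn": [0, 0, 0], "claw": 1},
  {"delta_pos": [-5, 0, -117], "turn": [0, 0, 0], "claw": 1},
  {"delta_pos": [-1, 0, -126], "turn": [0, 0, 0], "claw": 1},
  {"delta_pos": [-1, 0, -126], "turn": [0, 0, 0], "claw": 0.9},
  {"delta_pos": [-1, 0, -126], "turn": [0, 0, 0], "claw": 0.5},
  {"delta_pos": [-1, 0, -126], "turn": [0, 0, 0], "claw": 0.3},
  {"delta_pos": [-1, 0, -126], "turn": [0, 0, 0], "claw": 0.3},
  {"delta_pos": [-1, 0, -126], "turn": [0, 0, 0], "claw": 0.3},
  {"delta_pos": [-1, 0, -126], "turn": [0, 0, 0], "claw": 0.3},
  {"delta_pos": [-1, 0, -160], "turn": [0, 0, 0], "claw": 0.3},
  {"delta_pos": [-1, 0, -200], "turn": [0, 0, 0], "claw": 0.3},
  {"delta_pos": [-1, 0, -205], "turn": [0, 0, 0], "claw": 0.3},
])

```text
clock: 59.5
tcp_pos: [0.6498, -0.2428, 0.3497]
ee_rot: [0.714, 0.7, 0.001, 0.005]
wrist_force: [0.0, -0.7, 0.5]
finger_gap: 0.0653
gripper_force: 0.0
```

send_rows([
  {"delta_pos": [10, -45, 0], "turn": [0, 0, 0], "claw": 0},
  {"delta_pos": [40, -90, 0], "turn": [0, 0, 0], "claw": 0},
  {"delta_pos": [75, -130, 0], "turn": [0, 0, 0], "claw": 0},
  {"delta_pos": [115, -149, 0], "turn": [0, 0, 0], "claw": 0},
  {"delta_pos": [160, -149, 0], "turn": [0, 0, 0], "claw": 0},
  {"delta_pos": [210, -149, 0], "turn": [0, 0, 0], "claw": 0},
  {"delta_pos": [260, -149, 0], "turn": [0, 0, 0], "claw": 0},
  {"delta_pos": [261, -149, 50], "turn": [0, 0, 0], "claw": 0},
  {"delta_pos": [261, -149, 100], "turn": [0, 0, 0], "claw": 0},
  {"delta_pos": [261, -149, 150], "turn": [0, 0, 0], "claw": 0},
  {"delta_pos": [261, -149, 200], "turn": [0, 0, 0], "claw": 0},
  {"delta_pos": [261, -149, 240], "turn": [0, 0, 0], "claw": 0},
  {"delta_pos": [261, -149, 275], "turn": [0, 0, 0], "claw": 0},
  {"delta_pos": [261, -149, 300], "turn": [0, 0, 0], "claw": 0},
  {"delta_pos": [261, -149, 320], "turn": [0, 0, 0], "claw": 0},
  {"delta_pos": [261, -149, 332], "turn": [0, 0, 0], "claw": 0},
  {"delta_pos": [261, -149, 332], "turn": [0, 0, 0], "claw": 0},
])

```text
clock: 61.2
tcp_pos: [0.5038, 0.0221, 0.0098]
ee_rot: [0.715, 0.7, -0.001, -0.001]
wrist_force: [0.2, -0.8, 0.6]
finger_gap: 0.0932
gripper_force: 0.0
```

```bash
python3 - <<'E'
from h import *
stat(); im=plq(); print(goto((.506,-.11,.009),-1.3))
for c in cloud(im): print('A',rect(sel(c,(.42,-.455,.016),(.72,-.25,.036))[0]))
E
```

```text
61.2 [0.5038 0.0221 0.0098] phi -1.2 F [ 0.2 -0.8  0.6] gap 0.0932 0.0 q [-0.18  0.42  1.89 -0.    0.83 -0.16]
plq 1963 (array([567.2, -75.3]), array([ 87.1, 197.4]), 88.69)
plq 1045 (array([607. , -98.7]), array([ 36.1, 115.6]), 88.66)
(array([-131.8,    3.3,    2.7]), array([0.001, 0.   , 0.002]))
A (array([ 575.9, -411.9]), array([ 89.6, 202.9]), 88.21)
A (array([ 575.9, -408.8]), array([ 88.5, 202.1]), 88.35)
```

Plaque A was knocked and now stands at (0.576, −0.410), close to the mat's right edge. I'll bring it back after B. Push B out to the right.

send_rows([
  {"delta_pos": [-12, 5, 1], "turn": [0, 0, 0], "claw": 0},
  {"delta_pos": [-24, 5, 1], "turn": [0, 0, 0], "claw": 0},
  {"delta_pos": [-36, 5, 1], "turn": [0, 0, 0], "claw": 0},
  {"delta_pos": [-44, 5, 1], "turn": [0, 0, 0], "claw": 0},
  {"delta_pos": [-52, 5, 1], "turn": [0, 0, 0], "claw": 0},
  {"delta_pos": [-60, 5, 1], "turn": [0, 0, 0], "claw": 0},
  {"delta_pos": [-68, 5, 1], "turn": [0, 0, 0], "claw": 0},
  {"delta_pos": [-76, 5, 1], "turn": [0, 0, 0], "claw": 0},
  {"delta_pos": [-84, 5, 1], "turn": [0, 0, 0], "claw": 0},
  {"delta_pos": [-92, 5, 1], "turn": [0, 0, 0], "claw": 0},
  {"delta_pos": [-100, 5, 1], "turn": [0, 0, 0], "claw": 0},
  {"delta_pos": [-108, 5, 1], "turn": [0, 0, 0], "claw": 0},
  {"delta_pos": [-116, 5, 1], "turn": [0, 0, 0], "claw": 0},
  {"delta_pos": [-124, 5, 1], "turn": [0, 0, 0], "claw": 0},
  {"delta_pos": [-132, 5, 1], "turn": [0, 0, 0], "claw": 0},
  {"delta_pos": [-140, 5, 1], "turn": [0, 0, 0], "claw": 0},
  {"delta_pos": [-148, 5, 1], "turn": [0, 0, 0], "claw": 0},
  {"delta_pos": [-156, 5, 1], "turn": [0, 0, 0], "claw": 0},
  {"delta_pos": [-162, 5, 1], "turn": [0, 0, 0], "claw": 0},
  {"delta_pos": [-162, 5, 1], "turn": [0, 0, 0], "claw": 0},
])

```text
clock: 63.3
tcp_pos: [0.5069, -0.1416, 0.01]
ee_rot: [0.715, 0.699, -0.0, 0.001]
wrist_force: [-0.6, 0.6, 0.1]
finger_gap: 0.0929
gripper_force: 0.1
```

```bash
python3 - <<'E'
from h import *
stat(); im=plq(lo=(.42,-.40,.016),hi=(.665,-.14,.036))
print(goto((.523,-.205,.009),-1.3))
E
```

```text
63.3 [ 0.5069 -0.1416  0.01  ] phi -1.3 F [-0.6  0.6  0.1] gap 0.0929 0.1 q [-0.48  0.45  1.84 -0.    0.85 -0.46]
plq 1150 (array([ 570.8, -382.7]), array([ 34.5, 188.3]), 89.86)
plq 3095 (array([ 593.7, -191.7]), array([143.3, 102.2]), 0.61)
(array([-63.5,  16.9,   1.5]), array([0.002, 0.001, 0.001]))
```

send_rows([
  {"delta_pos": [5, 8, 1], "turn": [0, 0, 0], "claw": 0},
  {"delta_pos": [5, 16, 1], "turn": [0, 0, 0], "claw": 0},
  {"delta_pos": [-3, 16, 1], "turn": [0, 0, 0], "claw": 0},
  {"delta_pos": [-11, 16, 1], "turn": [0, 0, 0], "claw": 0},
  {"delta_pos": [-19, 16, 1], "turn": [0, 0, 0], "claw": 0},
  {"delta_pos": [-27, 16, 1], "turn": [0, 0, 0], "claw": 0},
  {"delta_pos": [-35, 16, 1], "turn": [0, 0, 0], "claw": 0},
  {"delta_pos": [-43, 16, 1], "turn": [0, 0, 0], "claw": 0},
  {"delta_pos": [-51, 16, 1], "turn": [0, 0, 0], "claw": 0},
  {"delta_pos": [-58, 16, 1], "turn": [0, 0, 0], "claw": 0},
  {"delta_pos": [-64, 16, 1], "turn": [0, 0, 0], "claw": 0},
  {"delta_pos": [-67, 16, 1], "turn": [0, 0, 0], "claw": 0},
  {"delta_pos": [-67, 16, 1], "turn": [0, 0, 0], "claw": 0},
  {"delta_pos": [-45, 0, -5], "turn": [0, 0, 0], "claw": 0},
  {"delta_pos": [-20, -40, -30], "turn": [0, 0, 0], "claw": 0},
  {"delta_pos": [0, -85, -60], "turn": [0, 0, 0], "claw": 0},
  {"delta_pos": [40, -110, -90], "turn": [0, 0, 0], "claw": 0.5},
  {"delta_pos": [90, -110, -110], "turn": [0, 0, 0], "claw": 1},
  {"delta_pos": [140, -110, -110], "turn": [0, 0, 0], "claw": 1},
  {"delta_pos": [190, -110, -110], "turn": [0, 0, 0], "claw": 1},
])

```text
clock: 65.4
tcp_pos: [0.4008, 0.0369, 0.1211]
ee_rot: [0.715, 0.699, 0.001, 0.002]
wrist_force: [1.1, 0.2, -0.4]
finger_gap: 0.0651
gripper_force: 0.0
```

```bash
python3 - <<'E'
from h import *
stat(); im=plq(lo=(.42,-.335,.016),hi=(.665,-.18,.036)); np.savez('s7.npz',**im)
for c in cloud(im): print('A',rect(sel(c,(.42,-.47,.016),(.72,-.35,.036))[0]))
cv2.imwrite('pics/a4.png',cv2.resize(im['T'][90:300,260:540],(0,0),fx=2.8,fy=2.8)[...,::-1])
P=xyz('scene',im['dS'])
for r in regions_of('button1','scene')[:5]:
    q=P[cv2.erode(r['pixels'].astype(np.uint8),np.ones((3,3)))>0]
    if len(q)>10: print(round(r['confidence'],2),np.median(q,0).round(4),len(q))
E
```

```text
65.4 [0.4008 0.0369 0.1211] phi -1.3 F [ 1.1  0.2 -0.4] gap 0.0651 0.0 q [-0.19  0.09  2.01 -0.    1.04 -0.16]
plq 2305 (array([ 559.4, -263.6]), array([200.2,  89.6]), 0.6)
plq 2275 (array([ 560.5, -260.1]), array([203.4,  88. ]), 0.56)
A (array([ 575.9, -412.5]), array([ 89.7, 201.6]), 88.28)
A (array([ 576.3, -408.7]), array([ 88.7, 203.7]), 88.43)
0.59 [ 0.6453 -0.411   0.0236] 107
0.58 [ 0.63   -0.2599  0.0236] 124
0.5 [ 0.2793 -0.3023  0.0307] 95
0.43 [ 0.3841 -0.1905  0.0221] 420
```

View pics/a4.png

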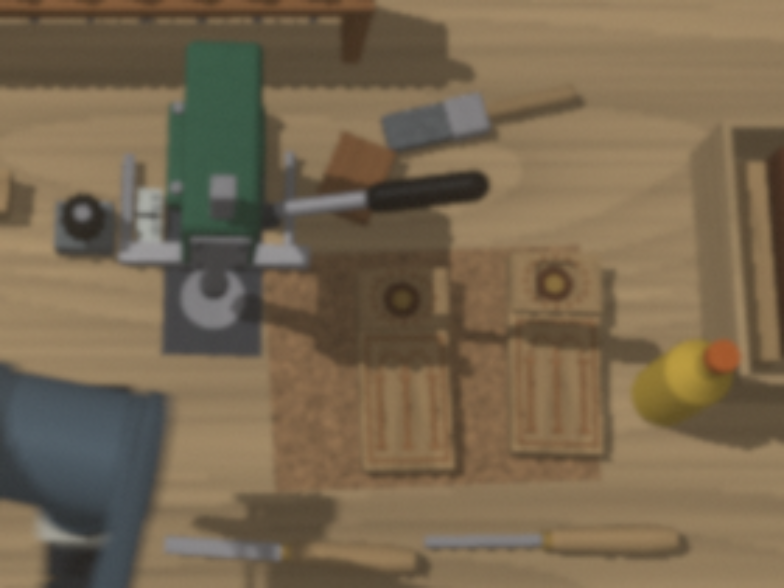

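View: both plaques are on the mat with buttons sunk, B at crop (405,370) and A at (555,350). After the knock, A's right edge overhangs the mat's right edge at about x=600. I'll drag A left about 25 mm with light fingertip pressure on its field.

```bash
python3 - <<'E'
from h import *
print(goto((.42,-.39,.12),-1.3),goto((.57,-.407,.12),-1.3),goto((.57,-.407,.035),-1.3))
E
```

```text
(array([-4.284e+02,  2.610e+01,  2.000e-01]), array([0.001, 0.001, 0.009])) (array([-4.433e+02,  1.763e+02,  3.000e-01]), array([0.001, 0.001, 0.009])) (array([-443.3,  176.3,   85.3]), array([0.001, 0.001, 0.009]))
```

send_rows([
  {"delta_pos": [-45, 5, 0], "turn": [0, 0, 0], "claw": 1},
  {"delta_pos": [-95, 5, 0], "turn": [0, 0, 0], "claw": 1},
  {"delta_pos": [-145, 10, 0], "turn": [0, 0, 0], "claw": 1},
  {"delta_pos": [-195, 10, 0], "turn": [0, 0, 0], "claw": 1},
  {"delta_pos": [-245, 15, 0], "turn": [0, 0, 0], "claw": 1},
  {"delta_pos": [-295, 20, 0], "turn": [0, 0, 0], "claw": 1},
  {"delta_pos": [-345, 26, 0], "turn": [0, 0, 0], "claw": 1},
  {"delta_pos": [-395, 50, 0], "turn": [0, 0, 0], "claw": 1},
  {"delta_pos": [-430, 90, 0], "turn": [0, 0, 0], "claw": 1},
  {"delta_pos": [-443, 135, 0], "turn": [0, 0, 0], "claw": 1},
  {"delta_pos": [-443, 176, 0], "turn": [0, 0, 0], "claw": 1},
  {"delta_pos": [-443, 176, 0], "turn": [0, 0, 0], "claw": 1},
  {"delta_pos": [-443, 176, 40], "turn": [0, 0, 0], "claw": 1},
  {"delta_pos": [-443, 176, 70], "turn": [0, 0, 0], "claw": 1},
  {"delta_pos": [-443, 176, 85], "turn": [0, 0, 0], "claw": 1},
  {"delta_pos": [-443, 176, 85], "turn": [0, 0, 0], "claw": 1},
  {"delta_pos": [-443, 176, 85], "turn": [0, 0, 0], "claw": 1},
])

```text
clock: 67.25
tcp_pos: [0.5667, -0.4117, 0.0355]
ee_rot: [0.715, 0.699, -0.0, 0.0]
wrist_force: [0.3, -0.5, 0.9]
finger_gap: 0.0007
gripper_force: 0.0
```

send_rows([
  {"delta_pos": [0, 0, 5], "turn": [0, 0, 0], "claw": 1},
  {"delta_pos": [0, 0, 9], "turn": [0, 0, 0], "claw": 1},
  {"delta_pos": [0, 0, 12], "turn": [0, 0, 0], "claw": 1},
  {"delta_pos": [0, 0, 13], "turn": [0, 0, 0], "claw": 1},
  {"delta_pos": [0, 0, 13], "turn": [0, 0, 0], "claw": 1},
])

```text
clock: 67.75
tcp_pos: [0.5673, -0.4105, 0.0224]
ee_rot: [0.714, 0.7, -0.0, 0.0]
wrist_force: [-0.9, -0.3, 2.7]
finger_gap: 0.0007
gripper_force: 1.6
```

Contact at 22 mm height. Press a little (about 8 N) and drag left.

send_rows([
  {"delta_pos": [0, 0, 1], "turn": [0, 0, 0], "claw": 1},
  {"delta_pos": [0, 0, 1.5], "turn": [0, 0, 0], "claw": 1},
  {"delta_pos": [0, 0, 1.5], "turn": [0, 0, 0], "claw": 1},
])

```text
clock: 68.05
tcp_pos: [0.5673, -0.4105, 0.0223]
ee_rot: [0.714, 0.7, -0.0, 0.001]
wrist_force: [-2.7, 3.5, 10.9]
finger_gap: 0.0002
gripper_force: 5.5
```

send_rows([
  {"delta_pos": [3, 0, 0], "turn": [0, 0, 0], "claw": 1},
  {"delta_pos": [6, 0, 0], "turn": [0, 0, 0], "claw": 1},
  {"delta_pos": [9, 0, 0], "turn": [0, 0, 0], "claw": 1},
  {"delta_pos": [12, 0, 0], "turn": [0, 0, 0], "claw": 1},
  {"delta_pos": [15, 0, 0], "turn": [0, 0, 0], "claw": 1},
  {"delta_pos": [18, 0, 0], "turn": [0, 0, 0], "claw": 1},
  {"delta_pos": [21, 0, 0], "turn": [0, 0, 0], "claw": 1},
  {"delta_pos": [24, 0, 0], "turn": [0, 0, 0], "claw": 1},
  {"delta_pos": [27, 0, 0], "turn": [0, 0, 0], "claw": 1},
  {"delta_pos": [28, 0, 0], "turn": [0, 0, 0], "claw": 1},
  {"delta_pos": [28, 0, 0], "turn": [0, 0, 0], "claw": 1},
])

```text
clock: 69.15
tcp_pos: [0.5692, -0.3848, 0.0223]
ee_rot: [0.714, 0.7, -0.0, 0.003]
wrist_force: [0.3, -2.9, 6.1]
finger_gap: 0.0005
gripper_force: 2.9
```

```bash
python3 - <<'E'
from h import *
stat(); im=plq(lo=(.42,-.47,.016),hi=(.72,-.325,.036))
print(goto((.53,-.385,.15),-1.3))
E
```

```text
69.15 [ 0.5692 -0.3848  0.0223] phi -1.2 F [ 0.3 -2.9  6.1] gap 0.0005 2.9 q [-0.76  0.66  1.4  -0.    1.07 -0.73]
plq 50 (array([ 477.7, -446.4]), array([ 7.9, 18.2]), 44.56)
plq 1475 (array([ 577.1, -408.9]), array([ 88. , 202.5]), 88.52)
(array([  -1.7,  -38.7, -127.8]), array([0.004, 0.005, 0.002]))
```

The fingertip slid without moving A. Lift, turn and measure again. I'll straddle A across the header (the opening exceeds its width by 5 mm, well clear of the bottle) and slide it that way.

send_rows([
  {"delta_pos": [0, 0, -30], "turn": [0, 0, 0], "claw": 1},
  {"delta_pos": [0, 0, -75], "turn": [0, 0, 0], "claw": 1},
  {"delta_pos": [0, -20, -120], "turn": [0, 0, 0.1], "claw": 0.5},
  {"delta_pos": [0, -60, -130], "turn": [0, 0, 0.24], "claw": 0},
  {"delta_pos": [0, -100, -130], "turn": [0, 0, 0.38], "claw": 0},
  {"delta_pos": [20, -140, -130], "turn": [0, 0, 0.52], "claw": 0},
  {"delta_pos": [60, -170, -130], "turn": [0, 0, 0.66], "claw": 0},
  {"delta_pos": [100, -190, -130], "turn": [0, 0, 0.8], "claw": 0},
  {"delta_pos": [140, -200, -130], "turn": [0, 0, 0.94], "claw": 0},
  {"delta_pos": [180, -200, -130], "turn": [0, 0, 1.08], "claw": 0},
  {"delta_pos": [220, -200, -130], "turn": [0, 0, 1.22], "claw": 0},
  {"delta_pos": [260, -200, -130], "turn": [0, 0, 1.36], "claw": 0},
  {"delta_pos": [300, -200, -130], "turn": [0, 0, 1.5], "claw": 0},
  {"delta_pos": [300, -200, -130], "turn": [0, 0, 1.577], "claw": 0},
  {"delta_pos": [300, -200, -130], "turn": [0, 0, 1.577], "claw": 0},
])

```text
clock: 70.75
tcp_pos: [0.3741, -0.0771, 0.1505]
ee_rot: [1.0, -0.012, 0.0, 0.0]
wrist_force: [0.1, 0.1, 1.2]
finger_gap: 0.093
gripper_force: 0.0
```

```bash
python3 - <<'E'
from h import *
stat()
for k in range(2):
  im=plq(lo=(.42,-.475,.016),hi=(.72,-.325,.036))
  for c in cloud(im):
    q=clean(sel(c,(.60,-.475,.016),(.64,-.325,.036))[0]); print('edges@.62',np.round(np.percentile(q[:,1],[.5,99.5]),4),'bottle',rect(sel(c,(.4,-.62,.03),(.65,-.47,.15))[0]),'B',rect(sel(c,(.42,-.335,.016),(.665,-.18,.036))[0]))
print(goto((.45,-.38,.15),-91.6))
E
```

```text
70.75 [ 0.3741 -0.0771  0.1505] phi -91.4 F [0.1 0.1 1.2] gap 0.093 0.0 q [-0.5   0.01  2.    0.    1.12  1.1 ]
plq 2307 (array([ 576.2, -412.4]), array([ 90.3, 202.2]), 88.44)
plq 2974 (array([ 575.8, -408.8]), array([ 88.9, 203.1]), 88.24)
edges@.62 [-0.458  -0.3691] bottle (array([ 533.8, -515.9]), array([62.1, 58.7]), 38.94) B (array([ 559.6, -263.8]), array([200.9,  89.6]), 0.41)
edges@.62 [-0.4536 -0.3658] bottle (array([ 543., -515.]), array([55.9, 62.8]), 17.96) B (array([ 560.6, -260.1]), array([201.6,  88. ]), 0.59)
plq 2319 (array([ 575.8, -412.3]), array([ 90.9, 201.7]), 88.77)
plq 2984 (array([ 576.1, -408.7]), array([ 88.8, 202.5]), 88.22)
edges@.62 [-0.4579 -0.3695] bottle (array([ 533.8, -516.4]), array([62.7, 57.3]), 37.97) B (array([ 560.1, -263.9]), array([200.2,  89.3]), 0.55)
edges@.62 [-0.4535 -0.366 ] bottle (array([ 542.7, -515.3]), array([56.5, 63.1]), 17.75) B (array([ 560.5, -260.1]), array([202.9,  88. ]), 0.64)
(array([ 83.6, 298.9,   0.4]), array([ 0.   , -0.   ,  0.002]))
```

send_rows([
  {"delta_pos": [15, 45, 0], "turn": [0, 0, 0], "claw": 0},
  {"delta_pos": [30, 95, 0], "turn": [0, 0, 0], "claw": 0},
  {"delta_pos": [45, 145, 0], "turn": [0, 0, 0], "claw": 0},
  {"delta_pos": [60, 195, 0], "turn": [0, 0, 0], "claw": 0},
  {"delta_pos": [75, 245, 0], "turn": [0, 0, 0], "claw": 0},
  {"delta_pos": [100, 290, 0], "turn": [0, 0, 0], "claw": 0},
  {"delta_pos": [140, 315, 0], "turn": [0, 0, 0], "claw": 0},
  {"delta_pos": [180, 325, 0], "turn": [0, 0, 0], "claw": 0},
  {"delta_pos": [220, 327, 0], "turn": [0, 0, 0], "claw": 0},
  {"delta_pos": [254, 328, 0], "turn": [0, 0, 0], "claw": 0},
  {"delta_pos": [254, 328, 0], "turn": [0, 0, 0], "claw": 0},
  {"delta_pos": [254, 328, 0], "turn": [0, 0, 0], "claw": 0},
  {"delta_pos": [254, 328, 0], "turn": [0, 0, 0], "claw": 0},
])

```text
clock: 72.25
tcp_pos: [0.6176, -0.4137, 0.1498]
ee_rot: [1.0, -0.014, -0.001, -0.0]
wrist_force: [-0.7, 0.5, -0.3]
finger_gap: 0.0926
gripper_force: 0.0
```

```bash
python3 - <<'E'
from h import *
stat(); print(goto((.621,-.4118,.05),-91.6))
E
```

```text
72.25 [ 0.6176 -0.4137  0.1498] phi -91.6 F [-0.7  0.5 -0.3] gap 0.0926 0.0 q [-0.74  0.65  1.08 -0.    1.41  0.86]
(array([ 3.5, -2. , 99.8]), array([-0.001,  0.001, -0.   ]))
```

send_rows([
  {"delta_pos": [3.5, -2, 35], "turn": [0, 0, 0], "claw": 0},
  {"delta_pos": [3.5, -2, 70], "turn": [0, 0, 0], "claw": 0},
  {"delta_pos": [3.5, -2, 95], "turn": [0, 0, 0], "claw": 0},
  {"delta_pos": [3.5, -2, 100], "turn": [0, 0, 0], "claw": 0},
  {"delta_pos": [3.5, -2, 100], "turn": [0, 0, 0], "claw": 0},
  {"delta_pos": [3.5, -2, 100], "turn": [0, 0, 0], "claw": 0},
  {"delta_pos": [3.5, -2, 100], "turn": [0, 0, 0], "claw": 0},
])

```text
clock: 72.95
tcp_pos: [0.6234, -0.4123, 0.0529]
ee_rot: [1.0, -0.014, 0.001, 0.001]
wrist_force: [0.1, -0.1, 1.1]
finger_gap: 0.0931
gripper_force: 0.0
```

```bash
python3 - <<'E'
from h import *
stat(); print(goto((.621,-.4118,.032),-91.6))
E
```

```text
72.95 [ 0.6234 -0.4123  0.0529] phi -91.6 F [ 0.1 -0.1  1.1] gap 0.0931 0.0 q [-0.73  0.73  1.18 -0.    1.22  0.87]
(array([-2.5, -0.5, 20.9]), array([ 0.003, -0.003,  0.   ]))
```

send_rows([
  {"delta_pos": [0, -0.5, 12], "turn": [0, 0, 0], "claw": 0},
  {"delta_pos": [0, -0.5, 20], "turn": [0, 0, 0], "claw": 0},
  {"delta_pos": [0, -0.5, 24], "turn": [0, 0, 0], "claw": 0},
  {"delta_pos": [0, -0.5, 26], "turn": [0, 0, 0], "claw": 0},
  {"delta_pos": [0, -0.5, 26], "turn": [0, 0, 0], "claw": 0},
])

```text
clock: 73.45
tcp_pos: [0.6224, -0.4105, 0.0234]
ee_rot: [1.0, -0.014, -0.0, -0.0]
wrist_force: [0.1, 0.2, -0.2]
finger_gap: 0.0927
gripper_force: 0.0
```

Tips are below the header top with no force, so they straddle it. Lower a bit more, close and slide left.

send_rows([
  {"delta_pos": [0, 0, 6], "turn": [0, 0, 0], "claw": 0},
  {"delta_pos": [0, 0, 12], "turn": [0, 0, 0], "claw": 0},
  {"delta_pos": [0, 0, 13], "turn": [0, 0, 0], "claw": 0.15},
  {"delta_pos": [0, 0, 13], "turn": [0, 0, 0], "claw": 0.15},
  {"delta_pos": [0, 0, 13], "turn": [0, 0, 0], "claw": 0.15},
  {"delta_pos": [0, 0, 13], "turn": [0, 0, 0], "claw": 0.15},
])

```text
clock: 74.05
tcp_pos: [0.6224, -0.4103, 0.0108]
ee_rot: [1.0, -0.014, -0.0, -0.0]
wrist_force: [-0.4, 0.2, -3.1]
finger_gap: 0.0879
gripper_force: 30.0
```

send_rows([
  {"delta_pos": [0, -3, 0], "turn": [0, 0, 0], "claw": 0.15},
  {"delta_pos": [0, -6, 0], "turn": [0, 0, 0], "claw": 0.15},
  {"delta_pos": [0, -9, 0], "turn": [0, 0, 0], "claw": 0.15},
  {"delta_pos": [0, -12, 0], "turn": [0, 0, 0], "claw": 0.15},
  {"delta_pos": [0, -15, 0], "turn": [0, 0, 0], "claw": 0.15},
  {"delta_pos": [0, -18, 0], "turn": [0, 0, 0], "claw": 0.15},
  {"delta_pos": [0, -21, 0], "turn": [0, 0, 0], "claw": 0.15},
  {"delta_pos": [0, -24, 0], "turn": [0, 0, 0], "claw": 0.15},
  {"delta_pos": [0, -26, 0], "turn": [0, 0, 0], "claw": 0.15},
  {"delta_pos": [0, -26, 0], "turn": [0, 0, 0], "claw": 0.15},
  {"delta_pos": [0, -26, 0], "turn": [0, 0, 0], "claw": 0},
  {"delta_pos": [0, -26, 0], "turn": [0, 0, 0], "claw": 0},
  {"delta_pos": [0, -26, 0], "turn": [0, 0, 0], "claw": 0},
  {"delta_pos": [0, -26, 0], "turn": [0, 0, 0], "claw": 0},
])

```text
clock: 75.45
tcp_pos: [0.6235, -0.385, 0.0116]
ee_rot: [1.0, -0.014, 0.0, 0.0]
wrist_force: [-0.2, 0.2, 0.3]
finger_gap: 0.0932
gripper_force: 0.0
```

```bash
python3 - <<'E'
from h import *
stat(); plq(lo=(.42,-.46,.016),hi=(.60,-.32,.028))
E
```

```text
75.45 [ 0.6235 -0.385   0.0116] phi -91.6 F [-0.2  0.2  0.3] gap 0.0932 0.0 q [-0.7   0.75  1.26  0.    1.13  0.89]
plq 99 (array([ 495.7, -420.8]), array([23.7, 58.6]), 57.44)
plq 238 (array([ 509.2, -348.7]), array([62.5, 26.8]), 0.21)
```

Opened, so lift straight up and retreat to look.

send_rows([
  {"delta_pos": [0, 0, -15], "turn": [0, 0, 0], "claw": 0},
  {"delta_pos": [0, 0, -40], "turn": [0, 0, 0], "claw": 0},
  {"delta_pos": [0, 0, -90], "turn": [0, 0, 0], "claw": 0},
  {"delta_pos": [0, 0, -140], "turn": [0, 0, 0], "claw": 0},
  {"delta_pos": [-45, -10, -150], "turn": [0, 0, 0], "claw": 0},
  {"delta_pos": [-95, -20, -150], "turn": [0, 0, 0], "claw": 0},
  {"delta_pos": [-145, -40, -150], "turn": [0, 0, 0], "claw": 0},
  {"delta_pos": [-180, -80, -150], "turn": [0, 0, 0], "claw": 0},
  {"delta_pos": [-200, -130, -150], "turn": [0, 0, 0], "claw": 0},
  {"delta_pos": [-220, -180, -150], "turn": [0, 0, 0], "claw": 0},
  {"delta_pos": [-240, -230, -150], "turn": [0, 0, 0], "claw": 0},
  {"delta_pos": [-250, -280, -150], "turn": [0, 0, 0], "claw": 0},
  {"delta_pos": [-250, -330, -150], "turn": [0, 0, 0], "claw": 0},
  {"delta_pos": [-250, -380, -150], "turn": [0, 0, 0], "claw": 0},
  {"delta_pos": [-250, -430, -150], "turn": [0, 0, 0], "claw": 0},
  {"delta_pos": [-250, -430, -150], "turn": [0, 0, 0], "claw": 0},
])

```text
clock: 77.15
tcp_pos: [0.3846, 0.0555, 0.1626]
ee_rot: [1.0, -0.012, 0.001, -0.0]
wrist_force: [0.6, -0.0, 0.2]
finger_gap: 0.0931
gripper_force: 0.0
```

```bash
python3 - <<'E'
from h import *
stat(); im=plq(lo=(.42,-.475,.016),hi=(.72,-.32,.036)); z0=dict(np.load('s0.npz'))
B={'chisel':((.33,-.22,.008),(.45,0.02,.04)),'gouge':((.33,-.52,.008),(.45,-.23,.04)),'bottle':((.4,-.62,.03),(.62,-.475,.2)),'off1':((.68,.1,.015),(.8,.24,.04)),'off2':((.66,-.25,.012),(.78,-.14,.03)),'blue':((.05,-.5,.012),(.35,-.2,.036)),'mallet':((.65,.2,.012),(.85,.6,.09)),'B':((.42,-.315,.016),(.665,-.18,.036))}
for k,(lo,hi) in B.items():
  print(k,[rect(sel(c,lo,hi)[0])[::2] for c in cloud(z0) if len(sel(c,lo,hi)[0])>20 and k!='B'],[rect(sel(c,lo,hi)[0])[::2] for c in cloud(im)])
P=xyz('scene',im['dS'])
for r in regions_of('button1','scene')[:4]:
    q=P[cv2.erode(r['pixels'].astype(np.uint8),np.ones((3,3)))>0]
    if len(q)>10: print(round(r['confidence'],2),np.median(q,0).round(4))
g=im['T'].mean(2); print([(v,int(g[v,310:314].mean())) for v in range(163,171)])
cv2.imwrite('pics/fin.png',im['T'][...,::-1])
E
```

```text
77.15 [0.3846 0.0555 0.1626] phi -91.4 F [ 0.6 -0.   0.2] gap 0.0931 0.0 q [-0.15  0.01  1.97  0.    1.15  1.45]
plq 2304 (array([ 576.7, -384.5]), array([ 90.4, 202.5]), 88.99)
plq 2937 (array([ 576.7, -380.8]), array([ 88.6, 203.3]), 88.95)
chisel [(array([ 384.4, -123.2]), 83.78), (array([ 381.9, -121.9]), 88.2)] [(array([ 379.1, -130.4]), 88.37), (array([ 385.6, -122.9]), 84.29)]
gouge [(array([ 396.8, -401.4]), 85.53), (array([ 392.8, -395.9]), 0.32)] [(array([ 393.3, -399.5]), 1.85), (array([ 391.8, -396.7]), 2.04)]
bottle [(array([ 533.6, -516.8]), 39.01), (array([ 542.4, -515.2]), 18.18)] [(array([ 533.9, -517.2]), 38.99), (array([ 542.5, -515.5]), 17.15)]
off1 [(array([745.9, 180.4]), 84.89), (array([747.1, 183.4]), 84.54)] [(array([745.8, 180.2]), 85.05), (array([746.7, 183.8]), 84.58)]
off2 [(array([ 759.2, -215.6]), 89.98), (array([ 754.8, -214.9]), 67.77)] [(array([ 758.9, -215.2]), 1.52), (array([ 755.1, -215.2]), 67.35)]
blue [(array([ 209.5, -325.9]), 16.36), (array([ 210.8, -321.7]), 16.19)] [(array([ 209.3, -326. ]), 16.27), (array([ 211.1, -321.3]), 16.3)]
mallet [(array([738.3, 405.9]), 88.73), (array([738.1, 409.5]), 86.61)] [(array([737.7, 406.6]), 88.36), (array([736.6, 409. ]), 85.05)]
B [] [(array([ 559.3, -263.6]), 0.66), (array([ 560.2, -260.2]), 0.57)]
0.63 [ 0.6453 -0.3822  0.0233]
0.56 [ 0.6309 -0.2598  0.0241]
0.46 [ 0.7277 -0.0901  0.1926]
[(163, 164), (164, 161), (165, 143), (166, 109), (167, 115), (168, 148), (169, 163), (170, 164)]
```

View pics/fin.png

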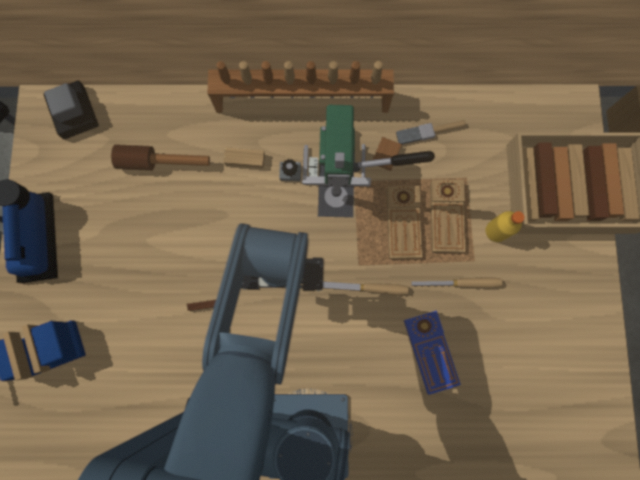

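Both plaques lie fully on the mat at (405,220) and (448,215) with their buttons home. The pointer is on the mark, no plaque is left on the left side, and the other things on the bench are unmoved. Handing in.

```bash
python3 -c "
from station import arm
print(arm.close_job())"
```

```text
the job is handed in; nothing more can be done
None
```

The job is handed in: the back stop's pointer is on the long mark, and both wooden plaques (there was no third) had their buttons seated by the press and lie on the cork mat, with plaque A slid back after a knock left it at the mat's right edge.

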